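# Load the grinding jar and snap its cap home

### The arm

A 7-joint arm with a two-finger parallel gripper is mounted at the origin on the work surface. World frame = base frame: x ahead of the robot, y to its left, z up, the work surface at z = 0. Lengths are in m, angles in rad, forces in N, time in s.
With the tool pointing down it reaches from about 0.4 to 0.875 m from the base axis. Payload 4.4 kg.
Tool frame: the origin (TCP) lies midway between the tips of the shut fingers; the grasp point (between the pads) lies hold_point_z behind it (hold_point_z is the distance from the TCP to the grasp point, in m); z points along the fingers, y is the line along which they close (so a half turn about z gives the same grasp; the last joint's range is limited). The gripper opens to 85 mm and grips with 20 to 120 N. Pads are 22 mm wide; open, the fingers measure 114 mm over their backs; the gripper's body (76 mm by 85 mm) begins 54 mm behind the grasp point. The pads swing forward as they close: fully open they stand 13 mm farther back than shut.
Start: joints at [-1.238, 0.628, 0.038, 1.517, -0.027, 0.996, -0.02], TCP at [0.252, 0.599, 0.205] pointing down, gripper open.
Joint ranges: [-3.06, 3.06], [-0.37, 2.12], [-1.25, 1.32], [0.18, 2.47], [-1.1, 4.24], [0.23, 1.98], [-2.94, 2.94]. Speed limits (rad/s): [2.57, 2.57, 3.14, 3.14, 3.14, 3.14, 3.14].

### API

Orientations are given as a unit quaternion [x, y, z, w].
In Python, from cell import * gives the robot as it stands.
- The arm moves only by the tool jog_arm, never from a script. Its argument "deltas" is one flat list of numbers, 7 for each row, row after row: the turn, a rotation vector about the tool's x, y, z in rad, then the shift along the tool's x, y, z in m, then the opening, from 0 (shut) to 1 (fully open). In form: [ax, ay, az, x, y, z, gripper, ax, ay, az, x, y, z, gripper, ...]. A call has 1 to 12 rows; each row shifts and turns the commanded pose from where the row before left it, along the tool's axes as they then stand; what a row does not reach is not made up. A row lasts 1/8 s, in which the tool goes at most 62.5 mm and 10.7 degrees, less where a joint would pass 70% of its speed; a pose out of reach is approached as far as the arm can. A call with a gripper value outside its range is refused whole. The fingers move at their own pace and stop on an object; "squeeze" is the grip in N (left out, the last holds). Time passes only in rows, so rows that do not move let the fingers close. It gives the time, the measured TCP pose, the force, the opening and the grip force at its end, in the units of the state.
- get_obs(): the state, without advancing time (a new reading comes with each control period).
- read_camera(name): name is "side" or "top" or "wrist"; returns a dict with "pixels" (420x560x3 uint8, blue, green, red), "mtx" (3x3 intrinsics, pixels), "D" ([k1, k2, p1, p2, k3] as OpenCV has them; the pictures are not rectified), "eye" and "attitude" of the camera in the world. Camera axes: x right, y down, z forward; pixel columns grow to the right and rows downward; lengths in m; the calibration is good to about 2 mm. A picture is of the moment at which its call begins. There is no depth.
- job_done(): hands the job in; it is judged then, once.
The state is a dict: "time": time; "q": joint angles; "qvel": joint speeds; "tau": joint torques, N m; "position": TCP position; "tool_rot": TCP orientation; "wrist_force": force on the tool from outside, world axes, zero at the start; "torque": the same for the moment, N m; "gripper_width": finger opening in m; "grip_force": force on a finger pad.
Only numpy, scipy, OpenCV 4.12 (cv2) and the standard library are available. Lean on these libraries where they do the work, as an engineer would, in place of code of your own. Each camera call takes 0.05 s, during which the arm holds its last target. There are 200 camera calls.

### The job

Use the scoop to tip at least two of the grinding balls from the tray into the steel jar, without touching the balls with the fingers, and put the scoop back down on the bench. Then set the large cap on the jar by its knob and press it straight down until it clicks over the catches and is fully home; keep pressing down firmly after the click and finish like that, still pushing the cap down with the hand, not letting go. Do not shove or knock over the small cap, the beaker or the small amber jar standing nearby.

Things in the scene. Friction and masses are not known exactly. Their poses are not given: they have to be found in the camera images.
- jar: Steel grinding jar, bolted down, upright. Origin: centre of its underside on the bench, z up. Body 90 mm diameter up to z = 64 mm, then a neck of 72 mm diameter from 66 to 90 mm, its top 6 mm tapered to 66 mm. Inner diameter 60 mm, inner floor at z = 8 mm. Four small brass sprung catches stick 3 mm out of the neck at z = 79 mm.
- cap: Large round grey snap cap, 88 mm diameter, 120 g, lying right way up on the bench. Origin: centre of the skirt's lower edge, z up. Plate top at z = 23 mm. Skirt 19 mm deep inside, inner bead of 74.6 mm diameter at its lower edge. Fully home on the jar the plate sits on the rim and this origin is 71 mm above the jar's origin. Turn about z does not matter.
- scoop: Small scoop, 90 g, standing on its flat bottom. Origin: centre of the bowl's underside, z up, open mouth towards its -x, handle at +x. Bowl x -25 to +25 mm, 48 mm wide (44 inside), floor and walls 2 mm thick, floor bevelled to the lip, side walls to z = 22, back wall to 38 mm. Black handle bar 14 mm wide (y), 22 mm thick, from z = 29 to 103 mm behind the bowl, leaning 0.2 rad to +x; nothing behind the bowl is lower than z = 24.
- scoop_grip (a point): Middle of the scoop's handle, where to grip it (fingers closing along the scoop's y): 45.5 mm along x and 76 mm up in the scoop's frame.
- tray: Grey open tray holding the balls, fixed to the bench. Origin: centre of its underside; long side along its x. Outside 188 x 66 x 24 mm, walls and floor 4 mm thick, inside 58 mm wide. The flat inner floor (z = 4 mm) runs from x = -70 to +90 mm; at the -x end a 45 degree ramp rises from it to the wall at x = -90. The balls start between x = -64 and +20 mm.
- ball0_center (a point): Centre of grinding ball 1 of 4: white ceramic, 20 mm diameter, 24 g, loose in the tray, rolls easily.
- ball1_center (a point): Centre of grinding ball 2 of 4: white ceramic, 20 mm diameter, 24 g, loose in the tray, rolls easily.
- ball2_center (a point): Centre of grinding ball 3 of 4: white ceramic, 20 mm diameter, 24 g, loose in the tray, rolls easily.
- ball3_center (a point): Centre of grinding ball 4 of 4: white ceramic, 20 mm diameter, 24 g, loose in the tray, rolls easily.
- small_cap: Bystander: a smaller cap of the same kind, 52 mm diameter, 51 mm high with its knob; it does not fit this jar. Origin: centre of its underside.
- reagent: Bystander: amber glass jar, 44 mm diameter, 85 mm high. Origin: centre of its underside.
- beaker: Bystander: glass beaker, 64 mm diameter, 80 mm high. Origin: centre of its underside.
- jar_mouth (a point): Centre of the jar's open mouth at rim height, 90 mm above the jar's origin.
- jar_inside (a point): Point on the jar's axis inside it, 32 mm above the jar's origin.
- cap_knob (a point): Middle of the plain round knob on the cap: 26 mm diameter, from 23 to 51 mm above the cap's origin (this point at 37 mm). Placed on the jar, the cap first rests on the catches about 13 mm too high; a push of roughly 6 to 10 N (more if off centre) carries it past them, the force drops (the click), and it then goes down onto the rim.

How it is judged:
On the way, in this order (a step that is already met when the one before it is completed fails the run):
1. at least two balls lie in the jar ((distance between each of ball0_center, ball1_center and jar_inside below 0.036 m or distance between each of ball0_center, ball2_center and jar_inside below 0.036 m or distance between each of ball0_center, ball3_center and jar_inside below 0.036 m or distance between each of ball1_center, ball2_center and jar_inside below 0.036 m or distance between each of ball1_center, ball3_center and jar_inside below 0.036 m or distance between each of ball2_center, ball3_center and jar_inside below 0.036 m)), for 0.2 s.
2. the scoop is down on the bench again, out of the fingers (height (world z) of scoop below 0.03 m and contact force between scoop and the fingers below 0.1 N), for 0.2 s.
3. the large cap is fully home on the jar and still pushed down (z of cap in the frame of jar between 0.066 and 0.0735 m and horizontal distance between cap and jar below 0.004 m and angle between cap's own z axis and vertical below 0.07 rad and contact force between cap and jar above 4 N and contact force between cap and the fingers above 1 N), for 0.5 s.
At the end, for the whole second after the job is handed in: Two or more balls in the jar; scoop on the bench, out of the hand; large cap fully home (origin under 73.5 mm above the jar's, within 4 mm of its axis, level within 0.07 rad) with the fingers still pushing it onto the jar with over 4 N through the last second (all of step 2 and all of step 3 and (distance between each of ball0_center, ball1_center and jar_inside below 0.036 m or distance between each of ball0_center, ball2_center and jar_inside below 0.036 m or distance between each of ball0_center, ball3_center and jar_inside below 0.036 m or distance between each of ball1_center, ball2_center and jar_inside below 0.036 m or distance between each of ball1_center, ball3_center and jar_inside below 0.036 m or distance between each of ball2_center, ball3_center and jar_inside below 0.036 m) and linear speed of cap below 0.02 m/s); the arm keeps its last pose, push and grip.
It fails at once if the fingers touch a ball (contact force between any of ball0, ball1, ball2, ball3 and the fingers above 0.5 N).
It fails at once if the small cap, the beaker or the amber jar is shoved more than 50 mm or knocked over (distance of any of small_cap, reagent, beaker from where it was at the start of the episode above 0.05 m or angle between any of small_cap, reagent, beaker's own z axis and vertical above 0.6 rad).
It also fails if it takes over 72 s, if anything falls off the work surface, if the arm or the gripper's body presses on something with over 40 N, if the wrist force passes 120 N, or if a joint passes its speed limit or range.

## Working session

There is one attempt and no reset: what is moved stays moved. The work goes in short steps, Python scripts to look and compute and a tool call to move; the robot and the scene stay as the last step left them, time stands still between calls to the robot, and variables do not carry over. Pictures are saved under pics/ and viewed, at most 10 in all, crops included, and the job is handed in when it is done.

Besides the shell and the picture viewer there is one more tool, called after ">>>" as a command line: name --argument value ..., lists and objects as JSON in quotes. jog_arm: Moves the arm, as the interface text tells. Its arguments: {"type":"object","properties":{"deltas":{"type":"array"},"squeeze":{"type":"number"}},"required":["deltas"]}

```bash
mkdir -p pics; ls; python3 - <<'E'
from cell import *
import cv2,numpy as np
o=get_obs();print(o)
for n in ("top","side"):
    c=read_camera(n);cv2.imwrite(f"pics/{n}0.png",cv2.resize(c["pixels"],(784,588),interpolation=cv2.INTER_CUBIC));print(n,c["mtx"],c["D"],c["eye"],c["attitude"])
E
```

```text
pics
{'time': 0.0, 'q': array([-1.23781758,  0.62937939,  0.03846273,  1.51837401, -0.02700375,
        0.99630259, -0.02001638]), 'qvel': array([1.73607434e-03, 3.79415851e-07, 1.11060766e-03, 1.37801894e-03,
       1.54929970e-03, 6.26376118e-04, 1.00454711e-03]), 'tau': array([-6.59379657e-04, -5.63403726e+01,  1.22599650e+00, -1.93453145e+01,
        1.09348178e-02,  1.05420436e-02, -6.44232827e-06]), 'position': array([0.25210974, 0.59837418, 0.20426605]), 'tool_rot': array([ 1.98088073e-01,  9.80183743e-01, -9.56541999e-04, -1.74575781e-04]), 'wrist_force': array([ 0.11656541,  0.54181529, -0.17126604]), 'torque': array([ 0.05913945, -0.00127764, -0.0461029 ]), 'grip_force': 0.0, 'gripper_width': 0.08534563499885746}
top [[439.025991     0.         282.18103249]
 [  0.         439.025991   214.95644352]
 [  0.           0.           1.        ]] [-0.05680973  0.          0.          0.          0.        ] [ 0.55316146 -0.00794873  1.00971496] [-0.69625131  0.71610028 -0.03244982  0.03716876]
side [[524.77576806   0.         277.60722634]
 [  0.         524.77576806 205.60278942]
 [  0.           0.           1.        ]] [0.04892275 0.         0.         0.         0.        ] [ 0.35472109 -0.84703652  0.60348273] [ 0.86151162 -0.1325532   0.07476768 -0.48439361]
```

View pics/top0.png

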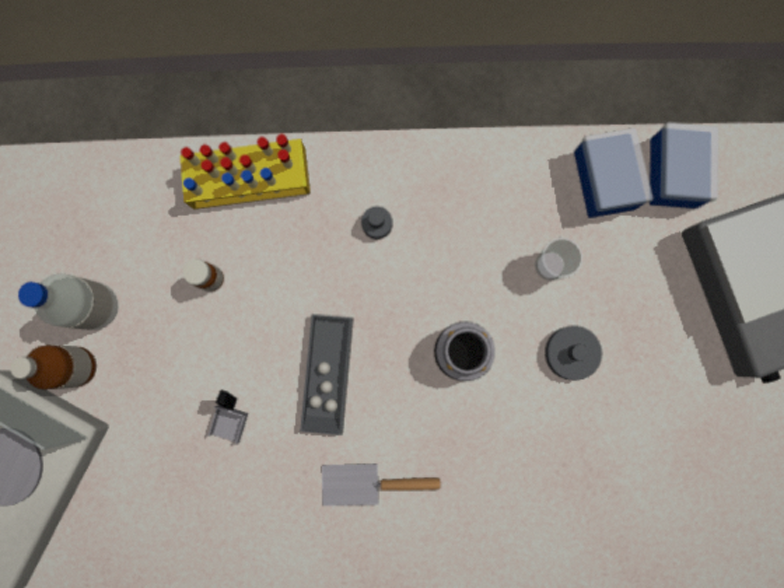

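View pics/side0.png

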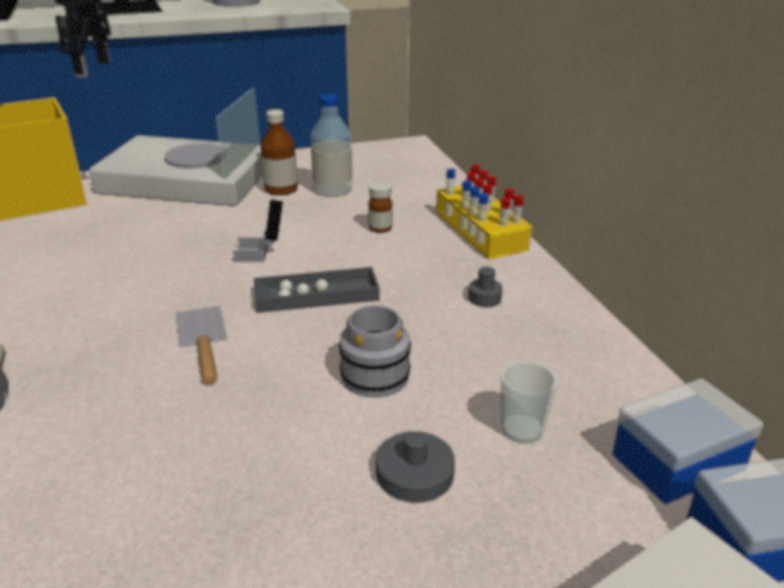

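The top view shows the tray at about (325,375), balls at its lower end, the scoop at (227,420) with its handle upward, the jar at (465,350) and the large cap at (575,352). The bystanders are the amber jar (205,277), small cap (377,222) and beaker (558,260). Next I'll make an enlarged composite to read off the pixels.

```bash
cat > h.py <<'E'
from cell import *
import cv2,numpy as np
from scipy.spatial.transform import Rotation as R
def ray(c,u,v):
    p=cv2.undistortPoints(np.array([[[u,v]]],float),c["mtx"],np.array(c["D"]))[0,0]
    return R.from_quat(c["attitude"]).apply([p[0],p[1],1.])
def at(c,u,v,z):
    d=ray(c,u,v);e=np.array(c["eye"]);return e+d*(z-e[2])/d[2]
def proj(c,P):
    P=np.atleast_2d(np.array(P,float))
    r=R.from_quat(c["attitude"]).inv();rv=r.as_rotvec();t=-r.apply(c["eye"])
    return cv2.projectPoints(P,rv,t,c["mtx"],np.array(c["D"]))[0][:,0]
def crop(c,x0,y0,x1,y1,k):
    return cv2.resize(c["pixels"][y0:y1,x0:x1],None,fx=k,fy=k,interpolation=cv2.INTER_CUBIC)
E
python3 - <<'E'
from h import *
t=read_camera("top");s=read_camera("side")
def T(u,v,z):return at(t,u/1.4,v/1.4,z).round(4)
def S(u,v,z):return at(s,u/1.4,v/1.4,z).round(4)
print("jar",T(466,350,.09),S(375,321,.09))
print("cap",T(577,351,.051),S(415,440,.051))
print("tray",[T(*p,.024) for p in((313,316),(352,318),(342,434),(299,432))])
print("balls",[T(*p,.014) for p in((324,368),(326,386),(316,401),(331,405))])
print("handle top",T(227,399,.103),S(275,203,.103))
print("reagent",T(207,277,.05),"scap",T(377,222,.03),"beaker",T(545,264,.0))
a=crop(t,140,265,180,325,10);b=crop(s,160,135,200,195,10)
cv2.imwrite("pics/c1.png",np.hstack([a,b])[:600])
E
```

```text
jar [ 0.5676 -0.1069  0.09  ] [ 0.5686 -0.1128  0.09  ]
cap [ 0.5615 -0.2843  0.051 ] [ 0.5604 -0.2902  0.051 ]
tray [array([0.63  , 0.1301, 0.024 ]), array([0.6251, 0.0673, 0.024 ]), array([0.4414, 0.0871, 0.024 ]), array([0.4461, 0.1554, 0.024 ])]
balls [array([0.5462, 0.115 , 0.014 ]), array([0.5172, 0.1123, 0.014 ]), array([0.4937, 0.1289, 0.014 ]), array([0.4867, 0.1048, 0.014 ])]
handle top [0.505 0.248 0.103] [0.5068 0.2444 0.103 ]
reagent [0.6948 0.2946 0.05  ] scap [0.7797 0.023  0.03  ] beaker [ 0.7076 -0.2536  0.    ]
```

View pics/c1.png

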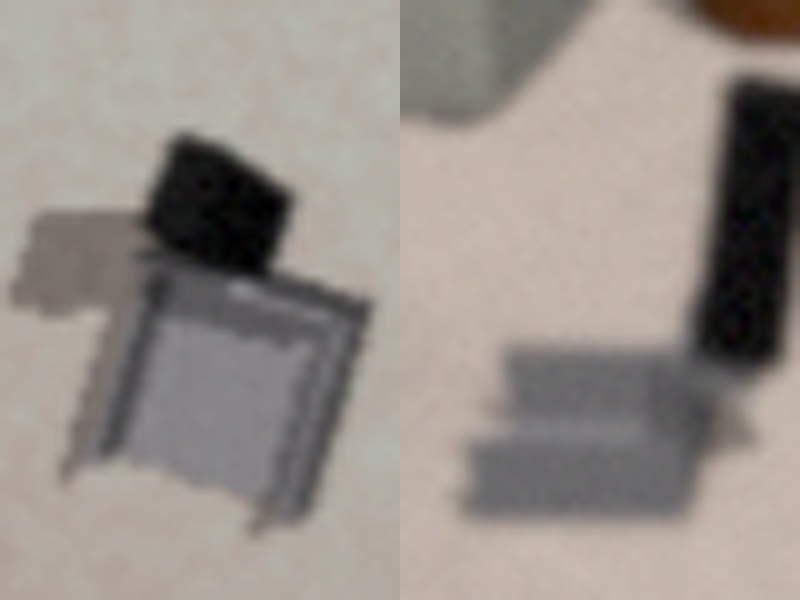

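The crop shows the scoop's mouth edge from (65,475) to (255,530) and its right wall from (365,310) to (305,520). The handle is the black block at (220,200). Now I'll fit the scoop and tray poses.

```bash
python3 - <<'E'
from h import *
from scipy.optimize import least_squares
t=read_camera("top");s=read_camera("side")
obs=[(t,(-25,-24,0),(140+30.5,265+52)),(t,(-25,-24,22),(140+25.5,265+53)),(t,(-25,24,22),(140+6.7,265+47.5)),(t,(25,-24,0),(140+36.7,265+30.5)),
(s,(-25,-24,0),(160+6.5,135+51.7)),(s,(25,-24,0),(160+29,135+51.7)),(s,(-25,-24,22),(160+7,135+44))]
def f(p):
    r=R.from_euler('z',p[2]);return np.concatenate([proj(c,r.apply(np.array(m)/1e3)+[p[0],p[1],0])[0]-uv for c,m,uv in obs])
r=least_squares(f,[.48,.25,-.3]);print(r.x.round(4),r.fun.round(1))
x,y,w=r.x
g=R.from_euler('z',w).apply([.0455,0,.076])+[x,y,0];print("grip",g.round(4))
# tray
cs=np.array([[94,33],[94,-33],[-94,-33],[-94,33]])/1e3
px=[(313,316),(352,318),(342,434),(299,432)]
def ft(p):
    P=R.from_euler('z',p[2]).apply(np.c_[cs,[.024]*4])+[p[0],p[1],0];return (proj(t,P)-np.array(px)/1.4).ravel()
q=least_squares(ft,[.54,.11,-.1]);print("tray",q.x.round(4),q.fun.round(1))
o=get_obs();print(o["position"],R.from_quat(o["tool_rot"]).as_matrix().round(3), hold_point_z if 'hold_point_z' in globals() else [k for k in dir() if 'hold' in k])
import cell;print([k for k in dir(cell) if k[0]!='_'])
E
```

```text
[ 0.4599  0.2756 -0.281 ] [-0.5 -1.1  1.9 -0.9  0.3 -1.  -0.9 -1.  -0.6  0.  -1.6 -0.2 -2.1 -0.6]
grip [0.5036 0.263  0.076 ]
tray [ 0.5357  0.11   -0.1167] [-0.8 -1.2  0.4 -0.1 -0.4  1.3  0.8 -0. ]
[0.25234605 0.59879042 0.20488328] [[-0.921  0.388 -0.   ]
 [ 0.388  0.921 -0.001]
 [-0.    -0.001 -1.   ]] 0.0187
['Unreachable', 'get_obs', 'hold_point_z', 'job_done', 'read_camera']
```

>>> jog_arm --deltas '[0,0,0,0,0,-0.06,1,0,0,0,0,0,-0.06,1,0,0,0,-0.0453,-0.0265,0,1,0,0,0,-0.0453,-0.0265,0,1,0,0,0,-0.0453,-0.0265,0,1,0,0,0,-0.0453,-0.0265,0,1,0,0,0,-0.0453,-0.0265,0,1,0,0,0,-0.0453,-0.0265,0,1,0,0,0,-0.0453,-0.0265,0,1,0,0,0,-0.0453,-0.0265,0,1,0,0,-0.117,0,0,0.06,1,0,0,0,0,0,0.06,1]'

```text
time: 1.8
position: [0.5051, 0.2624, 0.2046]
tool_rot: [0.141, 0.99, 0.001, 0.001]
wrist_force: [1.0, 1.4, 0.2]
gripper_width: 0.0855
grip_force: 0.0
```

```bash
cat > st.py <<'E'
from h import *
def st():
    o=get_obs();r=R.from_quat(o["tool_rot"])
    print("t",round(o["time"],2),"p",o["position"].round(4),"F",np.round(o["wrist_force"],1),"w",round(o["gripper_width"],4),"g",round(o["grip_force"],1));print(r.as_matrix().round(3).tolist(), "q",np.round(o["q"],2));return o
E
python3 - <<'E'
from st import *
st()
w=read_camera("wrist");cv2.imwrite("pics/w1.png",cv2.resize(w["pixels"],(784,588)));print(w["eye"],R.from_quat(w["attitude"]).as_matrix().round(3))
print(proj(w,[[.5036,.263,.076],[.509,.2615,.103],[.4599,.2756,0]])*1.4)
E
```

```text
t 1.8 p [0.5051 0.2624 0.2046] F [1.  1.4 0.2] w 0.0855 g 0.0
[[-0.96, 0.279, 0.002], [0.279, 0.96, 0.002], [-0.002, 0.002, -1.0]] q [-0.59  0.51  0.09  1.75 -0.06  0.88  0.81]
[0.42728875 0.28546875 0.37341757] [[ 0.279  0.911  0.304]
 [ 0.96  -0.265 -0.087]
 [ 0.001  0.316 -0.949]]
[[391.70151545 264.14086328]
 [391.77658661 283.27365414]
 [391.62699026 188.03801842]]
```

View pics/w1.png

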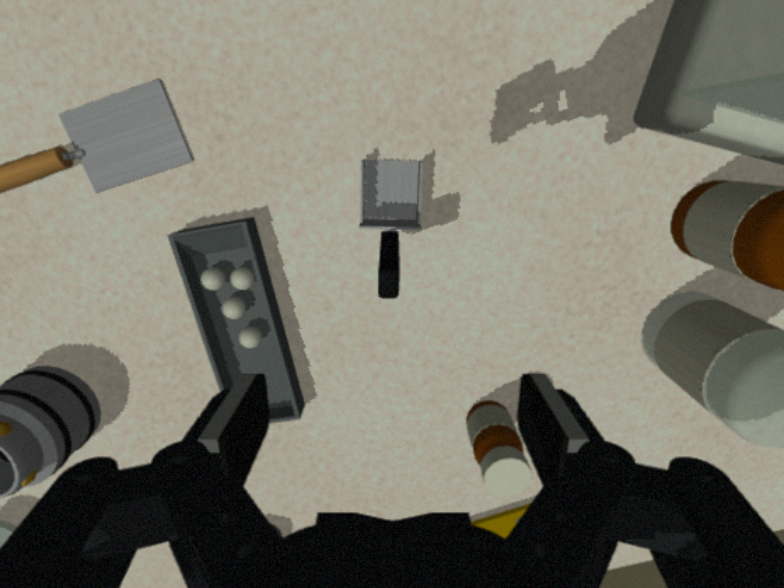

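The wrist view shows the handle centred at (389,270), matching the prediction, and the tray with four balls at (213,279), (241,278), (233,308) and (250,338). I'll descend and grip.

>>> jog_arm --deltas '[0,0,0,0,0,0.05,1,0,0,0,0,0,0.05,1,0,0,0,0,0,0.03,1,0,0,0,0,0,0.018,1,0,0,0,0,0,0,0,0,0,0,0,0,0,0,0,0,0,0,0,0,0,0,0,0,0,0,0,0,0,0,0,0,0,0,0,0,0,0,0,0,0,0,0,0,0,0,0,0,0,0,0,0,0,0,-0.03,0]' --squeeze 80

```text
time: 3.35
position: [0.5022, 0.262, 0.0857]
tool_rot: [0.14, 0.99, -0.001, -0.002]
wrist_force: [-0.4, 0.3, -1.1]
gripper_width: 0.012
grip_force: 78.3
```

>>> jog_arm --deltas '[0,0,0,0,0,-0.04,0,0,0,0,0,0,-0.03,0,0,0,0,0,0,0,0]'

```text
time: 3.72
position: [0.5054, 0.2638, 0.1592]
tool_rot: [0.14, 0.99, 0.002, 0.002]
wrist_force: [1.1, 0.5, -0.7]
gripper_width: 0.0122
grip_force: 78.4
```

```bash
python3 - <<'E'
from st import *
from scipy.optimize import least_squares
st()
w=read_camera("wrist");cv2.imwrite("pics/w2.png",cv2.resize(w["pixels"],(784,588)))
E
```

```text
t 3.73 p [0.5054 0.2638 0.1592] F [ 1.1  0.5 -0.7] w 0.0122 g 78.4
[[-0.961, 0.278, 0.004], [0.278, 0.961, 0.002], [-0.003, 0.003, -1.0]] q [-0.58  0.57  0.08  1.8  -0.06  0.77  0.82]
```

View pics/w2.png

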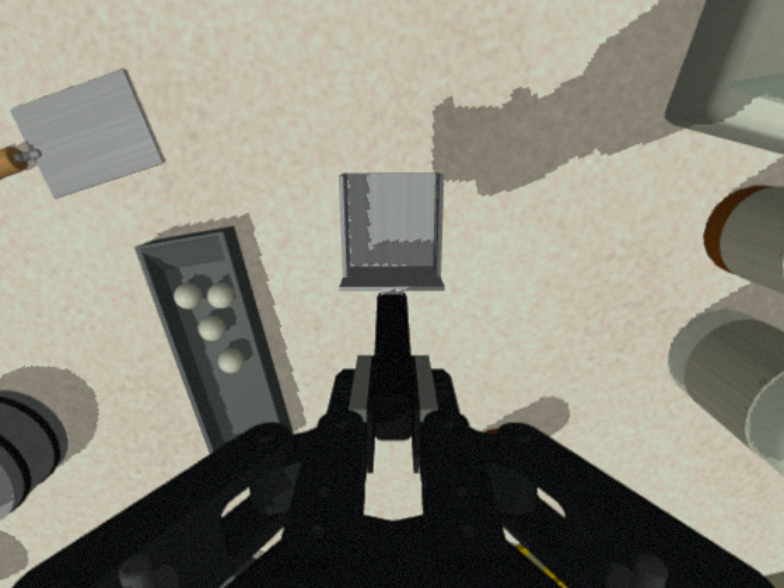

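The wrist view shows the scoop gripped squarely, lip at row 173 between columns 343 and 441. The tray's near corners are at (137,247) and (235,228). Next I'll refine the scoop-in-hand and tray poses and plan the entry.

```bash
python3 - <<'E'
from st import *
from scipy.optimize import least_squares
o=get_obs();w=read_camera("wrist");t=read_camera("top")
w1=dict(w);w1["eye"]=np.array([.42728875,.28546875,.37341757]);w1["attitude"]=R.from_matrix([[.279,.911,.304],[.96,-.265,-.087],[.001,.316,-.949]]).as_quat()
Rt=R.from_quat(o["tool_rot"]);p=o["position"]
M=np.array([[-25,-24,0],[-25,24,0],[25,-24,38],[25,24,38]])/1e3
U=np.array([[343,173],[441,173],[339,290],[445,290]])/1.4
F=np.diag([-1.,1,-1])
def f(v):
    a=R.from_euler('y',v[3]).apply(M@F.T)+v[:3]
    return (proj(w,Rt.apply(a)+p)-U).ravel()
s=least_squares(lambda v:np.r_[f(v),(v[2]-.0573)*1000,v[3]*50],[.0455,0,.0573,0]);print("scoop in tool",s.x.round(4),s.fun.round(1))
C=lambda x,y:(x/1e3,y/1e3,.024)
obs=[(w,C(-94,-33),(137,247)),(w,C(-94,33),(235,228)),(w1,C(-94,-33),(170,235)),(w1,C(-94,33),(250,219)),(w1,C(94,33),(302,416)),
(t,C(94,33),(313,316)),(t,C(94,-33),(352,318)),(t,C(-94,-33),(342,434)),(t,C(-94,33),(299,432))]
def g(v):
    return np.concatenate([proj(c,R.from_euler('z',v[2]).apply(m)+[v[0],v[1],0])[0]-np.array(u)/1.4 for c,m,u in obs])
q=least_squares(g,[.536,.11,-.117],loss='soft_l1');print("tray",q.x.round(4),g(q.x).round(1))
B=[at(w,u/1.4,v/1.4,.014) for u,v in((187,296),(220,295),(211,328),(231,361))]
print("balls tray",[R.from_euler('z',-q.x[2]).apply(b-[q.x[0],q.x[1],0]).round(4)[:2] for b in B])
E
```

```text
scoop in tool [ 0.0433  0.0003  0.0573 -0.0088] [ 0.9 -0.4 -0.8 -0.4 -0.   0.3 -0.1  0.3 -0.  -0.4]
tray [ 0.5379  0.1149 -0.1208] [ 0.6 -0.7 -5.8  2.1 -0.2 -2.1 -1.4 -0.2 -0.6  0.8 -2.8 -2.2 -1.6 -0.9
 -2.9  0.4 -1.6 -1.1]
balls tray [array([-0.0494, -0.0151]), array([-0.0462,  0.0101]), array([-0.021 , -0.0046]), array([0.0092, 0.003 ])]
```

```bash
python3 - <<'E'
from st import *
from scipy.optimize import least_squares
o=get_obs();w=read_camera("wrist");t=read_camera("top")
w1=dict(w);w1["eye"]=np.array([.42728875,.28546875,.37341757]);w1["attitude"]=R.from_matrix([[.279,.911,.304],[.96,-.265,-.087],[.001,.316,-.949]]).as_quat()
C=lambda x,y,z=.024:(x/1e3,y/1e3,z)
obs=[(w,C(-94,-33),(137,247)),(w,C(-94,33,0),(235,228)),(w1,C(-94,-33),(170,235)),(w1,C(-94,33,0),(250,219)),(w1,C(94,33,0),(302,416)),
(t,C(94,33),(313,316)),(t,C(94,-33,0),(352,318)),(t,C(-94,-33,0),(342,434)),(t,C(-94,33),(299,432))]
def g(v):
    return np.concatenate([proj(c,R.from_euler('z',v[2]).apply(m)+[v[0],v[1],0])[0]-np.array(u)/1.4 for c,m,u in obs])
q=least_squares(g,[.536,.11,-.117],loss='soft_l1');print("tray",q.x.round(4),g(q.x).round(1))
# target: scoop at tray x=+60,z=.05
r=R.from_euler('z',q.x[2]);Rt0=r*R.from_matrix(np.diag([-1.,1,-1]))
for xs,zs in((60,60),(60,5),(-44,5)):
    sc=r.apply([xs/1e3,0,zs/1e3])+[q.x[0],q.x[1],0]
    tcp=sc-Rt0.apply([.0433,0,.0573]);d=R.from_quat(o["tool_rot"]).inv().apply(tcp-o["position"])
    print(xs,zs,"tcp",tcp.round(4),"d tool",d.round(4))
E
```

```text
tray [ 0.5379  0.1111 -0.1265] [-1.4  1.6  0.6  0.5 -2.9 -1.4  2.4 -2.4 -0.1 -8.6 -0.9 -2.3  1.1 -0.1
 -0.4 -0.8 -0.2 -1.2]
60 60 tcp [0.6404 0.0981 0.1173] d tool [-0.1778 -0.1197  0.0386]
60 5 tcp [0.6404 0.0981 0.0623] d tool [-0.1779 -0.1196  0.0936]
-44 5 tcp [0.5372 0.1112 0.0623] d tool [-0.0751 -0.1357  0.0938]
```

>>> jog_arm --deltas '[0,0,0,-0.0445,-0.03,0,0,0,0,0,-0.0445,-0.03,0,0,0,0,0,-0.0445,-0.03,0,0,0,0,0,-0.0445,-0.03,0,0,0,0,-0.156,0,0,0.02,0,0,0,0,0,0,0.019,0,0,0,0,0,0,0,0]'

```text
time: 4.85
position: [0.6395, 0.0977, 0.1154]
tool_rot: [0.063, 0.998, -0.001, -0.003]
wrist_force: [0.5, -0.4, -0.8]
gripper_width: 0.0116
grip_force: 78.3
```

```bash
python3 - <<'E'
from st import *
st()
w=read_camera("wrist");cv2.imwrite("pics/w3.png",cv2.resize(w["pixels"],(784,588)))
E
```

```text
t 4.85 p [0.6395 0.0977 0.1154] F [ 0.5 -0.4 -0.8] w 0.0116 g 78.3
[[-0.992, 0.126, -0.006], [0.126, 0.992, -0.001], [0.006, -0.002, -1.0]] q [-0.21  0.73  0.02  1.6  -0.02  0.82  1.27]
```

View pics/w3.png

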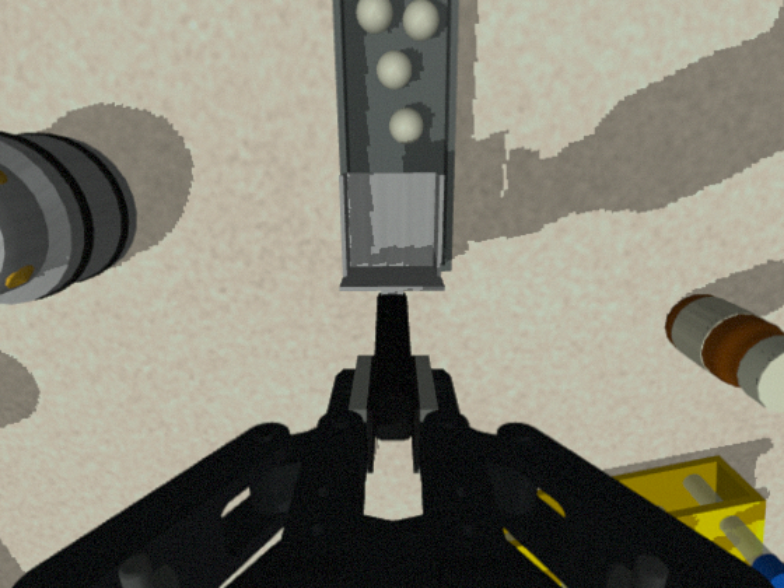

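The tray and scoop are lined up, both centred near column 393. I'll lower it, shifting about 1 mm toward +y.

>>> jog_arm --deltas '[0,0.006,0,0,0.001,0.03,0,0,0,0,0,0,0.019,0,0,0,0,0,0,0.003,0,0,0,0,0,0,0.002,0,0,0,0,0,0,0,0]'

```text
time: 5.52
position: [0.6422, 0.0993, 0.065]
tool_rot: [0.063, 0.998, 0.0, -0.002]
wrist_force: [-1.0, -0.0, -0.1]
gripper_width: 0.0119
grip_force: 78.3
```

>>> jog_arm --deltas '[0,0,0,0,0,0.0015,0,0,0,0,0,0,0.0015,0,0,0,0,0,0,0,0]'

```text
time: 5.9
position: [0.6423, 0.0991, 0.062]
tool_rot: [0.063, 0.998, 0.0, -0.002]
wrist_force: [-0.1, -0.1, 4.1]
gripper_width: 0.012
grip_force: 79.0
```

>>> jog_arm --deltas '[0,0,0,0.009,0,0,0,0,0,0,0.009,0,0,0,0,0,0,0.009,0,0,0,0,0,0,0.009,0,0,0,0,0,0,0.009,0,0,0,0,0,0,0.009,0,0,0,0,0,0,0.009,0,0,0,0,0,0,0.009,0,0,0,0,0,0,0.009,0,0,0,0,0,0,0.009,0,0,0,0,0,0,0.006,0,0,0]'

```text
time: 7.28
position: [0.5483, 0.1116, 0.0626]
tool_rot: [0.063, 0.998, 0.001, -0.0]
wrist_force: [8.7, -1.5, 7.6]
gripper_width: 0.0118
grip_force: 79.6
```

```bash
python3 - <<'E'
from st import *
st()
w=read_camera("wrist");cv2.imwrite("pics/w4.png",cv2.resize(w["pixels"],(784,588))[:330])
E
```

```text
t 7.28 p [0.5483 0.1116 0.0626] F [ 8.7 -1.5  7.6] w 0.0118 g 79.6
[[-0.992, 0.125, -0.001], [0.125, 0.992, 0.002], [0.001, 0.002, -1.0]] q [-0.26  0.7   0.02  1.89 -0.03  0.55  1.22]
```

View pics/w4.png

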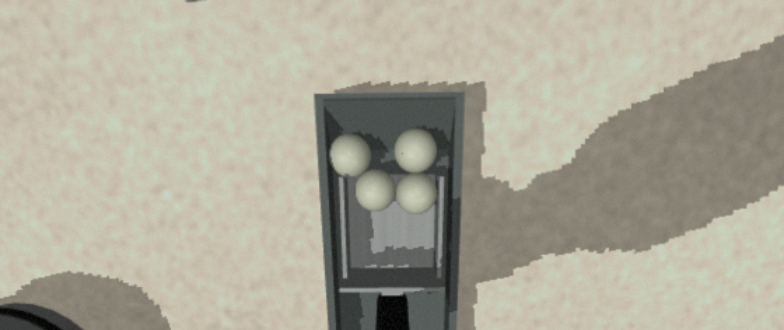

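Two balls, at (375,190) and (415,193), are inside the bowl behind the lip. The other two are on the ramp. Now I'll tilt the mouth up and lift.

>>> jog_arm --deltas '[0,0.05,0,0,0,0,0,0,0.05,0,0,0,0,0,0,0.05,0,0,0,0,0,0,0.06,0,-0.002,0,-0.002,0,0,0.06,0,-0.003,0,-0.003,0,0,0.06,0,-0.003,0,-0.005,0,0,0,0,0,0,-0.01,0,0,0,0,0,0,-0.02,0,0,0,0,0,0,-0.02,0]'

```text
time: 8.45
position: [0.5705, 0.1085, 0.1172]
tool_rot: [0.061, 0.984, 0.01, -0.168]
wrist_force: [-0.1, 1.0, -1.8]
gripper_width: 0.0118
grip_force: 78.4
```

```bash
python3 - <<'E'
from st import *
st()
w=read_camera("wrist");cv2.imwrite("pics/w5.png",cv2.resize(w["pixels"],(784,588))[:330])
E
```

```text
t 8.45 p [0.5705 0.1085 0.1172] F [-0.1  1.  -1.8] w 0.0118 g 78.4
[[-0.936, 0.124, -0.33], [0.117, 0.992, 0.041], [0.333, -0.0, -0.943]] q [-0.15  0.82 -0.04  1.45 -0.08  1.2   1.31]
```

View pics/w5.png

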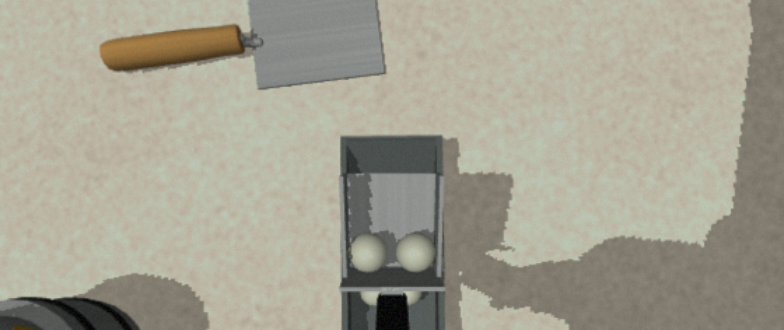

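Two balls sit at the back of the bowl, at (367,252) and (415,252). I'll lift, removing a little tilt; this also tells me whether the shift follows the turn.

>>> jog_arm --deltas '[0,-0.17,0,0,0,-0.06,0,0,0,0,0,0,0,0,0,0,0,0,0,0,0]'

```text
time: 8.88
position: [0.5907, 0.1059, 0.1737]
tool_rot: [0.062, 0.995, 0.005, -0.084]
wrist_force: [0.8, -0.0, -1.2]
gripper_width: 0.0119
grip_force: 78.6
```

```bash
python3 - <<'E'
from st import *
o=st();d=o["position"]-[.5705,.1085,.1172]
print(d)
R0=R.from_quat([0.061,0.984,0.01,-0.168]);R1=R.from_quat(o["tool_rot"])
print("before",R0.apply([0,0,-.06]),"after",R1.apply([0,0,-.06]))
E
```

```text
t 8.88 p [0.5907 0.1059 0.1737] F [ 0.8 -0.  -1.2] w 0.0119 g 78.6
[[-0.978, 0.125, -0.166], [0.123, 0.992, 0.021], [0.167, 0.0, -0.986]] q [-0.18  0.68 -0.01  1.52 -0.05  1.1   1.28]
[ 0.02021438 -0.00263118  0.05653386]
before [ 0.01975829 -0.00240983  0.05660214] after [ 0.00993143 -0.00124803  0.05915918]
```

```bash
cat > fit.py <<'E'
from st import *
from scipy.ndimage import map_coordinates
from scipy.optimize import minimize
a=np.linspace(0,2*np.pi,180)
def circ(c,x,y,z,r):
    p=proj(c,np.c_[x+r*np.cos(a),y+r*np.sin(a),0*a+z]);return map_coordinates(G[id(c)],[p[:,1],p[:,0]],order=1)
G={}
def fit(c,x0,y0,rings,rad=.012):
    G[id(c)]=cv2.GaussianBlur(cv2.cvtColor(c["pixels"],cv2.COLOR_BGR2GRAY).astype(float),(0,0),.7)
    f=lambda v:-sum(np.mean(np.abs(circ(c,*v,z,r+.0015)-circ(c,*v,z,r-.0015))) if not s else -abs(0)-0 - 0 or np.mean(s*(circ(c,*v,z,r+.0015)-circ(c,*v,z,r-.0015))) for z,r,s in rings)
    g=np.arange(-rad,rad+1e-9,.0015);b=min(((f((x0+i,y0+j)),x0+i,y0+j) for i in g for j in g))
    m=minimize(f,b[1:],method="Nelder-Mead",options=dict(initial_simplex=[[b[1],b[2]],[b[1]+.001,b[2]],[b[1],b[2]+.001]]));return m.x.round(4),round(-m.fun,1)
E
python3 - <<'E'
from fit import *
o=st();t=read_camera("top");s=read_camera("side")
for n,c in(("top",t),("side",s)):
    print(n,"jar mouth",fit(c,.568,-.109,[(.09,.030,1)]),"body edge z64",fit(c,.568,-.109,[(.064,.045,0)]),
     "cap knob",fit(c,.561,-.287,[(.051,.013,0)]),"cap rim",fit(c,.561,-.287,[(.022,.044,1)]))
E
```

```text
t 8.88 p [0.5907 0.1059 0.1737] F [ 0.8 -0.  -1.2] w 0.0119 g 78.6
[[-0.978, 0.125, -0.166], [0.123, 0.992, 0.021], [0.167, 0.0, -0.986]] q [-0.18  0.68 -0.01  1.52 -0.05  1.1   1.28]
top jar mouth (array([ 0.5673, -0.1091]), np.float64(40.1)) body edge z64 (array([ 0.5665, -0.1043]), np.float64(26.3)) cap knob (array([ 0.5594, -0.2802]), np.float64(9.8)) cap rim (array([ 0.5596, -0.2849]), np.float64(35.7))
side jar mouth (array([ 0.5692, -0.1065]), np.float64(20.8)) body edge z64 (array([ 0.5681, -0.1105]), np.float64(17.6)) cap knob (array([ 0.5615, -0.2871]), np.float64(16.5)) cap rim (array([ 0.5604, -0.2887]), np.float64(22.3))
```

```bash
python3 - <<'E'
from st import *
o=get_obs();r=R.from_quat(o["tool_rot"]);L=r.apply([.0683,0,.0573])+o["position"];print("lip",L.round(4))
for tgt in ((.578,-.109,L[2]),(.578,-.109,.108)): print(r.inv().apply(np.array(tgt)-L).round(4))
E
```

```text
lip [0.5145 0.1149 0.1276]
[-0.0898 -0.2142 -0.0152]
[-0.0931 -0.2142  0.0041]
```

>>> jog_arm --deltas '[0,0,0,-0.008,-0.02,-0.001,0,0,0,0,-0.016,-0.037,-0.003,0,0,0,0,-0.018,-0.042,-0.003,0,0,0,0,-0.018,-0.042,-0.003,0,0,0,0,-0.016,-0.037,-0.003,0,0,0,0,-0.01,-0.025,-0.001,0,0,0,0,-0.0038,-0.011,-0.001,0,0,0,0,-0.003,0,0.019,0,0,0,0,0,0,0,0,0,0,0,0,0,0,0]'

```text
time: 10.22
position: [0.6554, -0.1162, 0.1539]
tool_rot: [0.061, 0.995, 0.006, -0.083]
wrist_force: [0.3, -0.3, -2.3]
gripper_width: 0.0124
grip_force: 78.6
```

```bash
python3 - <<'E'
from st import *
o=st();r=R.from_quat(o["tool_rot"]);L=r.apply([.0683,0,.0573])+o["position"];print("lip",L.round(4))
w=read_camera("wrist");cv2.imwrite("pics/w6.png",cv2.resize(w["pixels"],(784,588))[:330])
E
```

```text
t 10.22 p [ 0.6554 -0.1162  0.1539] F [ 0.3 -0.3 -2.3] w 0.0124 g 78.6
[[-0.979, 0.123, -0.165], [0.121, 0.992, 0.022], [0.166, 0.001, -0.986]] q [ 0.13  0.8   0.01  1.32 -0.01  1.19  1.59]
lip [ 0.5792 -0.1067  0.1088]
```

View pics/w6.png

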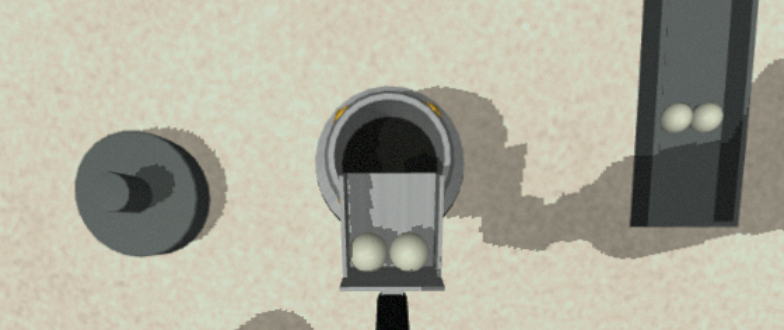

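The wrist view shows the lip centred over the jar mouth with both balls in the bowl. I'll pour by turning about the lip.

>>> jog_arm --deltas '[0,-0.1,0,0.0061,0,-0.0065,0,0,-0.1,0,0.0061,0,-0.0065,0,0,-0.1,0,0.0061,0,-0.0065,0,0,-0.1,0,0.0061,0,-0.0065,0,0,-0.1,0,0.0061,0,-0.0065,0,0,-0.1,0,0.0061,0,-0.0065,0,0,-0.1,0,0.0061,0,-0.0065,0,0,-0.1,0,0.0061,0,-0.0065,0,0,-0.1,0,0.0061,0,-0.0065,0,0,0,0,0,0,0,0,0,0,0,0,0,0,0]'

```text
time: 11.65
position: [0.6006, -0.1399, 0.1825]
tool_rot: [0.072, 0.971, -0.049, 0.224]
wrist_force: [0.7, 0.3, -0.7]
gripper_width: 0.0121
grip_force: 78.7
```

```bash
python3 - <<'E'
from st import *
o=st();r=R.from_quat(o["tool_rot"]);L=r.apply([.0683,0,.0573])+o["position"];print("lip",L.round(4))
w=read_camera("wrist");t=read_camera("top")
im=cv2.resize(w["pixels"],(560,420));im2=crop(t,230,190,350,310,4)[:420,:240*1+0]if 0 else cv2.resize(t["pixels"][215:305,290:375],None,fx=2.8,fy=2.8,interpolation=cv2.INTER_CUBIC)
b=np.zeros((420,im2.shape[1],3),np.uint8);b[:im2.shape[0]]=im2[:420];cv2.imwrite("pics/w7.png",np.hstack([im,b]))
E
```

```text
t 11.65 p [ 0.6006 -0.1399  0.1825] F [ 0.7  0.3 -0.7] w 0.0121 g 78.7
[[-0.889, 0.163, 0.427], [0.119, 0.985, -0.128], [-0.441, -0.063, -0.895]] q [ 0.39  0.46 -0.34  2.12  1.09  0.26  0.52]
lip [ 0.5643 -0.1391  0.1011]
```

View pics/w7.png

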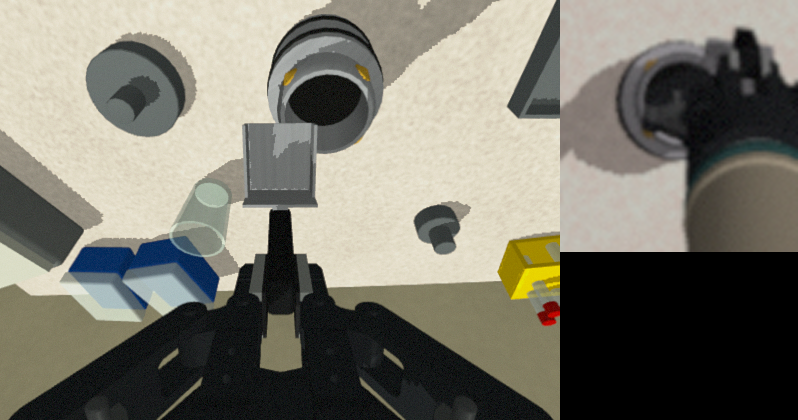

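The scoop is empty and the jar is visible. The arm reached its joint 6 limit late in the pour, so the scoop drifted sideways. Next: back off, park the scoop on free bench, then check the jar.

```bash
cat > plan.py <<'E'
from st import *
def plan(tcp,yaw,o=None):
    o=o or get_obs();r=R.from_quat(o["tool_rot"]);T=R.from_euler('z',yaw)*R.from_matrix(np.diag([-1.,1,-1]))
    print("rot",(r.inv()*T).as_rotvec().round(4),"shift in cur",r.inv().apply(np.array(tcp)-o["position"]).round(4),"shift in target frame",T.inv().apply(np.array(tcp)-o["position"]).round(4),"up .05 in cur",r.inv().apply([0,0,.05]).round(4))
E
python3 -c "
from plan import *
plan((.52,.01,.2325),-.12)"
```

```text
rot [-0.072   0.4567 -0.0285] shift in cur [ 0.0674  0.1313 -0.0985] shift in target frame [ 0.098   0.1391 -0.0501] up .05 in cur [-0.0221 -0.0032 -0.0448]
```

>>> jog_arm --deltas '[0,0,0,-0.022,-0.003,-0.045,0,-0.024,0.152,-0.0095,0,0,0,0,-0.024,0.152,-0.0095,0,0,0,0,-0.024,0.152,-0.0095,0,0,0,0,0,0,0,0.0245,0.0348,0,0,0,0,0,0.0245,0.0348,0,0,0,0,0,0.0245,0.0348,0,0,0,0,0,0.0245,0.0348,0,0,0,0,0,0,0,0,0,0,0,0,0,0,0,0]'

```text
time: 13.0
position: [0.5197, 0.0099, 0.2321]
tool_rot: [0.06, 0.998, -0.0, 0.0]
wrist_force: [-0.6, -1.3, -2.5]
gripper_width: 0.0121
grip_force: 78.7
```

```bash
python3 - <<'E'
from plan import *
st();plan((.52,.01,.062),-.12)
t=read_camera("top")
g=cv2.cvtColor(t["pixels"],cv2.COLOR_BGR2GRAY)
c=proj(t,[[.568,-.108,.09],[.568,-.108,.018]]);print(c)
u,v=c.mean(0).round().astype(int);print(g[v-18:v+19:2,u-18:u+19:2])
E
```

```text
t 13.0 p [0.5197 0.0099 0.2321] F [-0.6 -1.3 -2.5] w 0.0121 g 78.7
[[-0.993, 0.119, 0.0], [0.119, 0.993, -0.0], [-0.0, -0.0, -1.0]] q [ 0.47  0.51 -0.8   1.83  0.44  0.99  0.93]
rot [-0.0001  0.0002  0.0003] shift in cur [-0.0003  0.0002  0.1701] shift in target frame [-3.000e-04  1.000e-04  1.701e-01] up .05 in cur [-0.   -0.   -0.05]
[[333.39668949 249.77724972]
 [329.94328598 250.39456532]]
[[183 184 186 170 127 127 133 134 132 135 134 135 137 126 152 184 189 186
  182]
 [185 169 129 111 135 135 127 115 106 111 113 113 113 132 136 138 170 183
  185]
 [144  92 121 130 118 103 110 124 115 107 103 108 128 125 117 125 146 176
  186]
 [ 86  93 117  94  99 118 103  56  26  24  18  26  48  79 126 119 122 144
  185]
 [ 67  98  97  75 118  91  22  13   8  16  14  13  12  29  60 120 122 131
  161]
 [ 85  98  84 101  98  30  17  15  14  16  14   8  12  12  32  66 127 120
  136]
 [ 90  88  77 121  42  27  25  16  18  14  14  21  13  14  13  39  92 122
  131]
 [ 93  83  88 100  23  25  27  23  23  20  19  14  13  13  18  25  57 125
  126]
 [ 88  76 104  66  20  20  25  22  21  20  17  21  16  14  15  18  51 115
  124]
 [ 88  75 107  55  27  28  25  21  27  28  21   9  12  19  12  21  42 108
  126]
 [ 90  74 106  71  24  23  20  24  26  18  24  16  16  13  17  12  50 110
  122]
 [ 90  76  91 103  24  26  25  23  26  23  23  18  13  13  19  22  57 121
  117]
 [ 89  81  75 121  33  21  27  24  27  26  23  14  14  14  11  30  72 130
  125]
 [ 84  89  70 113  93  25  22  26  26  24  18  17  12  18  19  53 112 114
  134]
 [ 66  88  83  77 117  66  25  24  27  23  18  10  14  12  44  99 124 123
  142]
 [ 46  82  87  76  97 118  86  40  24  23  14  17  24  57 108 127 110 131
  157]
 [ 88  52  83  79  81  71 103 117  94  69  63  87 109 127 107  92 115 127
  176]
 [122  91  53  82  87  85  73  72  94 106 108 108  99 101 117 128 131 171
  184]
 [124 123 103  59  75  85  85  85  83  82  93 113 124 125 130 154 173 182
  185]]
```

```bash
python3 - <<'E'
from st import *
t=read_camera("top");a=cv2.resize(cv2.imread("pics/top0.png"),(560,420),interpolation=cv2.INTER_AREA)
b=cv2.resize(cv2.resize(t["pixels"],(784,588),interpolation=cv2.INTER_CUBIC),(560,420),interpolation=cv2.INTER_AREA)
A=cv2.GaussianBlur(a,(0,0),1).astype(int).sum(2)/3;B=cv2.GaussianBlur(b,(0,0),1).astype(int).sum(2)/3
print("before");print(A[238:264:2,318:346:2].astype(int));print("after");print(B[238:264:2,318:346:2].astype(int))
m=(np.abs(A-B)>18).astype(np.uint8);n,l,s,c=cv2.connectedComponentsWithStats(m)
for i in range(1,n):
    if s[i,4]>8: print(s[i],at(t,*c[i],.01).round(3),round((B-A)[l==i].mean()))
for z,nm in((.0,'w'),):
    w=read_camera("wrist");print(proj(w,[[.568,-.108,.09],[.568,-.108,.018]]))
E
```

```text
before
[[105  94  94 101  86  60  40  32  29  37  55  78 106 114]
 [ 90  86  98  77  36  19  14  12  13  14  21  35  65 102]
 [ 84  95  83  38  20  15  13  13  13  10  13  17  32  69]
 [ 84  95  52  24  21  20  16  13  14  13  13  12  17  40]
 [ 88  80  33  22  22  21  20  17  15  14  13  13  13  26]
 [ 91  67  27  22  22  21  20  20  15  12  12  13  13  20]
 [ 93  63  25  21  21  22  22  20  16  14  12  13  13  18]
 [ 93  68  26  22  22  22  22  20  16  13  12  14  15  20]
 [ 88  81  34  22  22  22  22  21  18  15  13  13  12  22]
 [ 82  96  52  24  21  22  22  21  19  16  14  13  13  32]
 [ 76  95  79  35  22  22  23  22  18  14  13  15  23  55]
 [ 76  81  94  67  34  24  23  21  17  14  16  24  50  91]
 [ 76  73  86  93  75  49  33  25  20  25  37  62  91 108]]
after
[[110  99  99 106  90  62  44  34  32  41  57  82 111 120]
 [ 94  89 102  81  38  21  16  15  14  18  22  36  69 107]
 [ 89  99  87  41  21  16  15  15  14  14  15  18  34  72]
 [ 89 100  55  25  22  21  17  15  13  13  14  13  17  42]
 [ 92  85  35  22  23  24  21  17  14  14  13  12  14  27]
 [ 96  71  28  23  23  2
[... 184 characters left out ...]
24  21  16  14  15  16  25]
 [ 86  99  53  25  23  24  23  23  20  16  13  14  17  35]
 [ 80  99  82  36  23  23  24  23  19  14  14  15  25  58]
 [ 79  84  99  69  35  25  24  23  18  13  16  23  51  95]
 [ 80  76  89  97  78  51  34  28  22  24  37  64  96 113]]
[   87   233   313   187 25346] [0.363 0.074 0.01 ] -50
[230 272   7   8  44] [0.518 0.113 0.01 ] -44
[140 277  39  32 643] [0.485 0.285 0.01 ] 79
[234 287   5   5  22] [0.487 0.106 0.01 ] -33
[214 301   5   8  32] [0.453 0.153 0.01 ] 30
[170 302   4  11  14] [0.451 0.253 0.01 ] 20
[160 306   4   4  11] [0.449 0.276 0.01 ] -19
[281 342  32   3  78] [ 0.363 -0.028  0.01 ] 23
[[179.06866203 242.18070194]
 [196.01056216 219.16168488]]
```

```bash
python3 - <<'E'
from st import *
t=read_camera("side");a=cv2.resize(cv2.imread("pics/side0.png"),(560,420),interpolation=cv2.INTER_AREA)
A=cv2.GaussianBlur(a,(0,0),1).astype(int).sum(2)/3;B=cv2.GaussianBlur(t["pixels"],(0,0),1).astype(int).sum(2)/3
m=(np.abs(A-B)>18).astype(np.uint8);n,l,s,c=cv2.connectedComponentsWithStats(m)
for i in range(1,n):
    if s[i,4]>8: print(s[i],at(t,*c[i],.01).round(3),round((B-A)[l==i].mean()))
c=proj(t,[[.568,-.108,.09],[.568,-.108,.018]]);print(c)
print("before");print(A[218:246:2,244:294:3].astype(int));print("after");print(B[218:246:2,244:294:3].astype(int))
w=read_camera("wrist");g=cv2.GaussianBlur(w["pixels"],(0,0),1).max(2)
P=w["pixels"].astype(int)
print("wrist mouth window");print(g[200:270:4,150:220:4])
n,l,s,c=cv2.connectedComponentsWithStats(((P.min(2)>190)).astype(np.uint8))
print([ (s[i].tolist(),c[i].round()) for i in range(1,n) if s[i,4]>40][:20])
E
```

```text
[  38    0   43   52 1291] [0.136 2.131 0.01 ] 89
[   0    0  240  225 9560] [0.445 0.569 0.01 ] -48
[59 42  4 13 28] [0.162 1.556 0.01 ] -22
[217  59   6  18  56] [0.741 1.11  0.01 ] 23
[ 57 121   7   8  43] [0.185 0.697 0.01 ] 37
[225 197  15  13 130] [0.558 0.124 0.01 ] 19
[212 201   9  10  72] [0.521 0.125 0.01 ] -53
[[266.73752334 227.88648175]
 [267.13970971 260.63433553]]
before
[[153 160 167 169 167 161 152 143 141 144 154 167 175 176 178 179 179]
 [179 179 179 170 149 131 122 115 111 112 114 129 155 173 176 178 179]
 [179 178 172 143 118 112 111 108 105 101  96  93 114 156 175 178 178]
 [176 173 151 113 106 110 110 108 104 100  95  84  82 126 170 179 179]
 [174 162 128 101 105 108 110 108 104 100  95  84  74 100 158 179 180]
 [172 148 115  99 105 108 110 108 105 102  95  84  73  89 139 172 178]
 [172 135 111 100 104 109 110 109 105 101  95  84  73  96 129 168 178]
 [172 124 105 107 106 109 111 108 104 100  94  82  82 113 125 165 178]
 [162 101  91 112 112 111 109 104  99  97  95  89 105 123 117 153 177]
 [137  80  80 104 117 117 106  92  88  94 109 115 124 121 113 139 171]
 
[... 2001 characters left out ...]
 19  16  20  16  18  22  27  27  27 119  82  65 102]
 [172  77  64  61  62  30  17  19  17  18  18  21  24  28  67 105  66 108]
 [189  88  62  62  61  61  22  17  18  16  16  17  18  21  43 119  70 106]
 [200 125  61  60  62  63  60  36  19  18  16  19  17  21  71 110  88 103]
 [205 164  69  61  62  62  62  63  61  51  42  43  52  61 114  92 108 131]
 [206 199 135  64  62  62  63  63  63  63  63  62  63  69 139  85 141 191]
 [205 205 194 134  66  62  63  62  63  62  63  63  65 130 131 131 194 206]
 [205 205 205 197 161 106  69  63  62  62  67  87 140 135 187 203 204 204]
 [207 205 205 205 206 196 171 149 141 147 158 165 197 205 206 205 206 206]]
[([533, 129, 11, 9, 45], array([537., 134.]))]
```

```bash
python3 - <<'E'
from st import *
np.set_printoptions(linewidth=200)
W=[read_camera("wrist") for _ in range(8)];w=W[0]
m=np.mean([x["pixels"].astype(float) for x in W],0)
print("floor circle center/extent",proj(w,[[.568,-.108,.008],[.595,-.108,.008],[.541,-.108,.008],[.568,-.081,.008],[.568,-.135,.008]]).round(),"rim",proj(w,[[.598,-.108,.09],[.538,-.108,.09],[.568,-.078,.09],[.568,-.138,.09]]).round(),w["eye"])
g=m.mean(2);print(g[214:254:2,160:206:2].round().astype(int))
E
```

```text
floor circle center/extent [[198. 217.]
 [202. 235.]
 [194. 198.]
 [218. 215.]
 [178. 219.]] rim [[185. 267.]
 [173. 217.]
 [206. 240.]
 [152. 245.]] [0.43949126 0.01979388 0.40077822]
[[ 94  76  74  79  81  81  85  87  86  82  80  78  73  75  72  68  68  65  62  53  55  55  58]
 [ 75  82  89  98 136 161 161 162 164 165 163 165 145  99  80  74  71  70  68  70  59  63  63]
 [ 91 125 154 164 161 126  95  59  52  61  69  88 146 163 165 145  89  72  68  97  73  62  61]
 [154 164 147  82  21  15  15  16  12  16  12  15  22  39  70 151 162 129  80  72 116  78  60]
 [160  94  60  20  21  13  15  15  15  18  15  24  26  27  24  27  70 152 159  94  70  75  72]
 [ 84  63  57  13  14  15  16  15  15  16  16  23  26  27  27  23  24  30 123 153 102  75  73]
 [ 64  64  52  17  19  16  20  19  14  16  17  23  27  26  26  24  26  24  26 107 164 112  76]
 [ 62  63  50  19  18  17  15  18  18  15  14  17  16  27  28  26  24  24  27  21 100 162  94]
 [ 63  64  53   9  15  19  14  15  16  19  15  15  15  26  26  22  27  24  24  29  30 141 152]
 [ 63  62  63  23  17  17  17  18  18  15  15  19  13  26  2
[... 285 characters left out ...]
7  16  20  27  28  28  28  27  21]
 [ 62  61  60  60  49  20  15  17  17  18  12  16  17  15  17  15  17  19  25  27  27  26  27]
 [ 62  62  60  60  59  42  17  15  17  14  20  14  16  17  16  15  15  16  20  18  24  29  24]
 [ 60  60  59  59  62  60  37  19  15  17  16  17  16  21  16  13  13  15  14  13  18  16  18]
 [ 61  61  60  60  61  62  60  43  19  14  13  19  16  17  15  12  13  19  14  16  14  19  14]
 [ 61  59  60  62  60  62  60  60  51  26  17  18  19  17  16  17  18  17  15  19  15  13  25]
 [ 58  59  60  60  62  60  60  61  59  63  48  27  20  16  15  16  15  16  14  16  27  44  58]
 [ 59  60  62  61  61  61  60  62  62  62  63  64  62  54  43  35  33  41  49  60  61  60  65]]
```

```bash
python3 - <<'E'
from st import *
np.set_printoptions(linewidth=220)
a=cv2.imread("pics/top0.png").astype(float).mean(2)
b=np.mean([cv2.resize(read_camera("top")["pixels"],(784,588),interpolation=cv2.INTER_CUBIC).astype(float).mean(2) for _ in range(6)],0)
A=cv2.GaussianBlur(a,(0,0),1.5);B=cv2.GaussianBlur(b,(0,0),1.5)
print((10*(B-A*1.045))[332:370:2,446:488:2].round().astype(int))
t=read_camera("top");print(proj(t,[[.568,-.108,.018],[.568,-.088,.018],[.588,-.108,.018]])*1.4)
print("ref tray shadow etc", B[350,466])
E
```

```text
[[  2   6   5   8   8   6   2  -3  -6  -4   0   7   7   8   6   7   5   1   2   2  -2]
 [  3   0  -3   2   6   8   4   1   5   9  11  12  14  15   7   8   3   0   4   6   2]
 [  1  -4  -4   1   5   8   5   2   7  12  10   9  21  14  -3   1   4   2   2   4   4]
 [  2   1   1   3   5  -5 -12   1   4   2   1   6  32  27   0   0   6   2  -3  -1  -1]
 [  3   2   3   5   4 -11 -18   0   3   1   0   0  21  25  10  13  14  -1  -8  -4  -5]
 [  1  -1   6   9   4  -4 -11 -12  -7   6   4  -5  -2   3   4  17  23  12   5   2  -1]
 [  0   4   6   4  -2  -2  -2  -8  -2  10   3  -9 -10  -4  -7   0  11  15   9   2  -2]
 [  3   8   7   6   1  -4   4   9  10  10   8  -1   0   8  -3  -6   3  13   9   7   2]
 [  9  11   7  12  13   7   8  15  19  13  15  12   9  10   2  -1   3  16  11   5   3]
 [  6  11  10  12  17  19  13   7  11  14  17  14   1   6   8   0  -2   7  -1  -5  -2]
 [ -1   7   8   2   6  12   9   3   6  16  19  19   8  10  10  -4 -11 -12 -17 -10  -1]
 [ -2   2   8  -2  -6   5  12   6   4   9  19  29  11   9  15   5   1  -4  -8  -3   2]
 [ -3  -3   3  -4  -7   2   7   4   1   1  14  29   6  -4   6   8  17  24  15   6   6]
 [  0  -3  -4  -6   3   9   5  -3  -5   0   6   6  -7 -14  -6   3  28  36  19   7   9]
 [  4  -1  -3  -2   6  13  13  -1  -6  -3   3  -1  -8  -9  -7  -2  21  23  10  10  11]
 [  3   2   1   1  -1   4  10  -5  -6  -1   3   3   0   0  -6 -10   0   1   1   8   8]
 [  1   1   2   1  -6  -6   3  -2   1   8   4   1   0  -3 -11 -13  -5  -4  -4   1   5]
 [  2   1   2   0  -6  -7   1   2   7  15  12   5  -3  -8  -7  -7   1   1  -6  -6  -3]
 [  2   1   1  -1  -3  -4  -2  -3  -1   7   6   2  -5 -11  -9  -6  -1   0  -4  -5  -7]]
[[461.92060038 350.55239145]
 [449.50072956 350.91073257]
 [461.45534313 338.11855519]]
ref tray shadow etc 22.160512426491138
```

No balls show on the bench and the jar interior is too dark to judge from here. I'll set the scoop down now, then look straight into the jar with a clear wrist camera.

>>> jog_arm --deltas '[0,0,0,0,0,0.06,0,0,0,0,0,0,0.06,0,0,0,0,0,0,0.04,0,0,0,0,0,0,0.011,0,0,0,0,0,0,0.004,0,0,0,0,0,0,0,0]'

```text
time: 14.75
position: [0.5202, 0.0102, 0.0585]
tool_rot: [0.06, 0.998, -0.0, 0.001]
wrist_force: [-0.1, 0.4, -0.6]
gripper_width: 0.0117
grip_force: 78.7
```

>>> jog_arm --deltas '[0,0,0,0,0,0,0.5,0,0,0,0,0,0,0.5,0,0,0,0,0,0,0.5,0,0,0,0,0,-0.04,0.5,0,0,0,0,0,-0.06,0.5,0,0,0,0,0,-0.06,0.5,0,0,0,-0.024,-0.029,-0.015,0.5,0,0,0,-0.024,-0.029,-0.015,0.5,0,0,0,-0.024,-0.029,0,0.5,0,0,0,-0.024,-0.03,0,0.5,0,0,0,0,0,0,0.5]'

```text
time: 16.12
position: [0.6011, -0.1215, 0.2461]
tool_rot: [0.063, 0.998, -0.001, -0.0]
wrist_force: [-0.8, 0.0, -1.1]
gripper_width: 0.0427
grip_force: 0.0
```

```bash
python3 - <<'E'
from st import *
np.set_printoptions(linewidth=220)
st()
W=[read_camera("wrist") for _ in range(4)];w=W[0];print(w["eye"])
g=np.mean([x["pixels"].astype(float).mean(2) for x in W],0)
a=np.linspace(0,6.28,9)[:-1]
print("rim",proj(w,np.c_[.568+.03*np.cos(a),-.108+.03*np.sin(a),0*a+.09]).round().tolist());print("floor",proj(w,np.c_[.568+.03*np.cos(a),-.108+.03*np.sin(a),0*a+.008]).round().tolist())
c=proj(w,[[.568,-.108,.05]])[0].round().astype(int);print(c)
k=cv2.resize(g,None,fx=.25,fy=.25,interpolation=cv2.INTER_AREA);u,v=c//4;print(k[max(v-16,0):v+17,u-16:u+17].round().astype(int))
E
```

```text
t 16.12 p [ 0.6011 -0.1215  0.2461] F [-0.8  0.  -1.1] w 0.0427 g 0.0
[[-0.992, 0.125, -0.0], [0.125, 0.992, -0.001], [0.0, -0.001, -1.0]] q [ 0.61  0.63 -0.78  1.56  0.48  1.15  1.17]
[ 0.52121515 -0.11034345  0.41514538]
rim [[292.0, 179.0], [311.0, 169.0], [318.0, 148.0], [307.0, 128.0], [286.0, 122.0], [266.0, 133.0], [260.0, 155.0], [272.0, 174.0]]
floor [[290.0, 165.0], [306.0, 156.0], [311.0, 139.0], [302.0, 123.0], [285.0, 118.0], [269.0, 127.0], [264.0, 145.0], [273.0, 160.0]]
[288 146]
[[183 184 185 ... 185 182 183]
 [187 186 183 ... 186 184 186]
 [187 185 182 ... 183 184 186]
 ...
 [185 187 185 ... 185 184 184]
 [183 183 184 ... 183 184 183]
 [185 185 184 ... 184 185 185]]
```

```bash
python3 - <<'E'
from st import *
import sys
np.set_printoptions(linewidth=250,threshold=sys.maxsize)
W=[read_camera("wrist") for _ in range(6)];w=W[0]
g=np.mean([x["pixels"].astype(float).mean(2) for x in W],0)
print(cv2.blur(g,(3,3))[115:184:3,256:324:3].round().astype(int))
print("tray balls expected");T=read_camera("top")
E
```

```text
[[188 158 101 131 134 132 134 133 113  93  88  93  90  91  92  92  91  75  89 121 123 120 121]
 [160 108 137 134 134 126 101  82  72  68  67  70  70  79  87  92  93  92  84  82 124 124 123]
 [111 139 135 131 105  81  80  98 112 122 124 118 108  86  68  76  83  87  91  81  89 124 121]
 [138 128 107  81  86 115 138 122  96  79  78  88 105 133 134  97  68  73  71  89  84 102 123]
 [133  87  92 100 137 108  55  19  17  23  25  24  24  35  68 127 119  87  77  85  93  86 125]
 [122 102 111 138  74  18  14  15  20  24  24  24  24  24  24  36  98 125  78  79  93  89  99]
 [110 102 138  62  13  14  15  15  23  24  24  25  24  24  24  24  28 105 126  76  91  91  91]
 [103 132  88  15  14  14  14  15  23  24  23  24  24  23  24  24  24  39 129 103  81  94  89]
 [106 132  24  14  15  15  15  16  23  24  23  24  25  24  23  23  24  25  82 134  77  92  90]
 [130  89  13  15  14  14  13  16  24  24  24  23  25  24  24  24  24  25  51 126  96  88  90]
 [140  51  14  15  14  14  14  16  20  24  24  24  24  24  24  24  24  24  40 111 115  81  92]
 [136  42  14  15  14  15  14  14  17  23  24  24  23  
[... 405 characters left out ...]
8 107  89  98]
 [127  95  54  26  15  14  13  14  14  14  14  14  14  19  20  24  26  64  73 131  91  92 138]
 [115 128  62  53  23  16  15  17  15  14  14  14  14  15  14  19  51  69  97 127  83 109 182]
 [128 126 104  56  52  30  15  13  15  14  15  14  14  14  24  49  64  75 130  91 100 152 186]
 [146 113 140  91  56  57  49  33  22  17  17  20  30  44  56  58  66 122 113 101 149 188 188]
 [162 128 114 137  94  60  57  58  58  57  56  58  57  57  56  68 123 120  93 134 184 186 183]
 [188 159 115 112 132 125  81  60  57  57  57  56  57  65  98 133 108 109 137 177 188 186 186]
 [188 184 168 141 124 120 131 131 115 103  98 109 123 130 118 108 131 158 186 184 186 187 185]]
tray balls expected
```

The dark disc in the jar is flat and unchanged, so the interior view hides anything below it. I'll confirm by elimination that the two missing balls aren't anywhere else.

```bash
python3 - <<'E'
from st import *
for n in("side","top"):
    t=read_camera(n);a=cv2.resize(cv2.imread(f"pics/{n}0.png"),(560,420),interpolation=cv2.INTER_AREA)
    A=cv2.GaussianBlur(a,(0,0),1).astype(int).sum(2)/3;B=cv2.GaussianBlur(t["pixels"],(0,0),1).astype(int).sum(2)/3
    m=(np.abs(A*1.03-B)>14).astype(np.uint8);k,l,s,c=cv2.connectedComponentsWithStats(m);print(n)
    for i in range(1,k):
        if s[i,4]>10: print(s[i],at(t,*c[i],.01).round(3)[:2],round((B-A)[l==i].mean()))
    big=np.argmax(s[1:,4])+1
    ys,xs=np.where(l==big);P=[at(t,xs[j],ys[j],.0)[:2] for j in range(0,len(xs),37)];P=np.array(P);
    H,_,_=np.histogram2d(P[:,0],P[:,1],bins=[np.arange(.2,.95,.05),np.arange(-.5,.75,.05)]);print((H>0).astype(int))
E
```

```text
side
[  38    0   43   52 1381] [0.137 2.114] 86
[ 260    0   57  139 5196] [1.037 1.176] -72
[58 41  5 15 45] [0.161 1.559] -18
[ 56 121   8   8  51] [0.185 0.698] 36
[   0  141  240  109 7200] [0.354 0.205] -45
[170 169   7   4  21] [0.455 0.32 ] 26
[[0 0 0 0 0 0 0 0 0 0 0 0 0 0 1 1 1 0 0 0 0 0 0 0]
 [0 0 0 0 0 0 0 0 0 0 0 0 0 0 1 1 1 0 0 0 0 0 0 0]
 [0 0 0 0 0 0 0 0 0 0 0 0 0 0 1 1 1 0 0 0 0 0 0 0]
 [0 0 0 0 0 0 0 0 0 0 0 0 0 0 1 1 1 0 0 0 0 0 0 0]
 [0 0 0 0 0 0 0 0 0 0 0 0 0 0 1 1 1 0 0 0 0 0 0 0]
 [0 0 0 0 0 0 0 0 0 1 1 1 1 1 1 1 0 0 0 0 0 0 0 0]
 [0 0 0 0 0 0 0 0 0 0 1 1 1 1 1 1 1 1 1 1 0 0 0 0]
 [0 0 0 0 0 0 0 0 0 0 0 0 1 1 0 0 0 0 0 0 0 0 0 0]
 [0 0 0 0 0 0 0 0 0 0 0 0 0 0 0 0 0 0 0 0 0 0 0 0]
 [0 0 0 0 0 0 0 0 0 0 0 0 0 0 0 0 0 0 0 0 0 0 0 0]
 [0 0 0 0 0 0 0 0 0 0 0 0 0 0 0 0 0 0 0 0 0 0 0 0]
 [0 0 0 0 0 0 0 0 0 0 0 0 0 0 0 0 0 0 0 0 0 0 0 0]
 [0 0 0 0 0 0 0 0 0 0 0 0 0 0 0 0 0 0 0 0 0 0 0 0]
 [0 0 0 0 0 0 0 0 0 0 0 0 0 0 0 0 0 0 0 0 0 0 0 0]]
top
[     0     89    474    331 100117] [0.551 0.156] 17
[ 462   88   98   83 4272] [ 0.861 -0.573] 21
[188  96  10   6  38] [0.937 
[... 705 characters left out ...]
1 1 1 1 1 1 1 1 1 1 1 1 1 1 1 1 1 0]
 [0 0 0 1 1 1 1 1 1 1 1 1 1 1 1 1 1 1 1 1 1 1 0 0]
 [0 0 0 1 1 1 1 1 1 1 1 1 1 1 1 1 1 1 1 1 1 0 0 0]
 [0 0 0 0 1 1 1 1 1 1 1 1 1 1 1 1 1 1 1 1 1 0 0 0]
 [0 0 0 0 1 1 1 1 1 1 1 1 1 1 1 1 1 1 1 1 0 0 0 0]
 [0 0 0 0 0 1 1 1 1 1 0 1 0 1 1 1 1 1 1 1 1 0 0 0]
 [0 0 0 0 0 1 1 1 1 1 1 1 0 1 1 1 1 1 1 1 1 0 0 0]
 [0 0 0 0 0 0 1 0 0 1 1 1 0 1 1 1 1 1 1 1 1 0 1 1]
 [0 0 0 0 0 0 0 0 1 1 1 1 1 1 1 1 1 1 1 1 1 0 1 1]
 [0 0 0 0 0 0 0 1 1 1 1 1 1 1 1 1 1 1 1 1 0 0 1 1]
 [0 0 0 0 0 0 0 1 1 1 1 1 1 1 1 1 1 1 1 1 1 1 1 1]
 [0 0 0 0 1 1 1 1 1 1 1 1 1 1 1 1 1 1 1 1 1 1 1 1]
 [0 1 1 0 1 1 1 1 1 1 1 1 1 1 1 1 1 1 1 1 1 1 1 1]
 [0 1 1 0 1 1 1 1 1 1 1 1 1 0 0 0 0 1 1 1 1 1 1 1]]
```

>>> jog_arm --deltas '[0,0,0,0.005,-0.0423,0,0.7,0,0,0,0.005,-0.0423,0,0.7,0,0,0,0.005,-0.0423,0,0.7,0,0,0,0.005,-0.0423,0,0.7,0,0,0,0,0,0.06,0.7,0,0,0,0,0,0.04,0.7,0,0,0,0,0,0,0.7]'

```text
time: 17.65
position: [0.5578, -0.2829, 0.1442]
tool_rot: [0.06, 0.998, 0.001, -0.003]
wrist_force: [0.1, -0.8, 0.2]
gripper_width: 0.06
grip_force: 0.0
```

```bash
python3 - <<'E'
from fit import *
from plan import plan
o=st()
w=read_camera("wrist");t=read_camera("top");s=read_camera("side")
for n,c in(("wrist",w),("side",s)):
    print(n,"knob",fit(c,.560,-.287,[(.051,.013,0)]),"rim",fit(c,.56,-.287,[(.022,.044,1)]),"rim0",fit(c,.56,-.287,[(.002,.044,1)]), "mouth",fit(c,.568,-.108,[(.09,.03,1)]))
g=cv2.medianBlur(cv2.cvtColor(t["pixels"],cv2.COLOR_BGR2GRAY),3);G2=cv2.resize(g,None,fx=3,fy=3,interpolation=cv2.INTER_CUBIC)
h=cv2.HoughCircles(G2,cv2.HOUGH_GRADIENT,1,14,param1=80,param2=11,minRadius=11,maxRadius=16)
if h is not None:
    for u,v,r in h[0]:
        x=at(t,u/3,v/3,.01);
        if g[int(v/3),int(u/3)]>170:print(x.round(3)[:2],round(r,1),g[int(v/3),int(u/3)])
E
```

```text
t 17.65 p [ 0.5578 -0.2829  0.1442] F [ 0.1 -0.8  0.2] w 0.06 g 0.0
[[-0.993, 0.119, -0.006], [0.119, 0.993, 0.002], [0.007, 0.001, -1.0]] q [ 0.84  0.76 -0.72  1.63  0.58  0.98  1.37]
wrist knob (array([ 0.5553, -0.2854]), np.float64(16.4)) rim (array([ 0.5602, -0.2864]), np.float64(67.3)) rim0 (array([ 0.5612, -0.2867]), np.float64(35.6)) mouth (array([ 0.5687, -0.1067]), np.float64(73.6))
side knob (array([ 0.5611, -0.2869]), np.float64(17.6)) rim (array([ 0.5605, -0.2888]), np.float64(24.0)) rim0 (array([ 0.5612, -0.2878]), np.float64(35.8)) mouth (array([ 0.567 , -0.1072]), np.float64(16.8))
[0.555 0.118] 11.4 179
[0.553 0.097] 11.6 179
```

Only the two tray balls are found, so the other two are in the jar. The cap is at about (0.5605,-0.2865) and the jar at (0.568,-0.107). I'll grip the knob.

>>> jog_arm --deltas '[0,-0.006,0,-0.0031,-0.0033,0.04,0.7,0,0,0,0,0,0.045,0.7,0,0,0,0,0,0.025,0.7,0,0,0,0,0,0.01,0.7,0,0,0,0,0,0,0.7,0,0,0,0,0,0,0,0,0,0,0,0,0,0,0,0,0,0,0,0,0,0,0,0,0,0,0,0,0,0,0,0,0,0,0]' --squeeze 90

```text
time: 19.05
position: [0.5635, -0.287, 0.0271]
tool_rot: [0.06, 0.998, -0.0, 0.003]
wrist_force: [-0.0, 0.2, -0.1]
gripper_width: 0.0002
grip_force: 0.0
```

```bash
python3 - <<'E'
from fit import *
o=st()
w=read_camera("wrist");s=read_camera("side")
for n,c in(("wrist",w),("side",s)):
    print(n,"knob",fit(c,.560,-.287,[(.051,.013,0)],.03),"rim",fit(c,.56,-.287,[(.022,.044,1)],.04),"rim0",fit(c,.56,-.287,[(.002,.044,1)],.04))
E
```

```text
t 19.05 p [ 0.5635 -0.287   0.0271] F [-0.   0.2 -0.1] w 0.0002 g 0.0
[[-0.993, 0.12, 0.006], [0.12, 0.993, -0.001], [-0.006, -0.0, -1.0]] q [ 0.79  0.9  -0.62  1.69  0.71  0.77  1.27]
wrist knob (array([ 0.5794, -0.2586]), np.float64(54.4)) rim (array([ 0.5594, -0.2863]), np.float64(60.8)) rim0 (array([ 0.5612, -0.2867]), np.float64(42.6))
side knob (array([ 0.5906, -0.2782]), np.float64(33.6)) rim (array([ 0.5548, -0.3045]), np.float64(35.6)) rim0 (array([ 0.5611, -0.2879]), np.float64(35.1))
```

```bash
python3 - <<'E'
from fit import *
s=read_camera("side");g=cv2.blur(s["pixels"].mean(2),(3,3))
a=cv2.blur(cv2.resize(cv2.imread("pics/side0.png"),(560,420),interpolation=cv2.INTER_AREA).mean(2),(3,3))
for im in(a,g):
    print("\n".join("".join(" .:-=+*#%@"[9-min(9,int(v/21))] for v in r) for r in im[255:360:4,240:350:2]));print("----")
print("proj tcp, knob top",proj(s,[[.5635,-.287,.0271],[.5605,-.2865,.051],[.5605,-.2865,.0]]))
E
```

```text
=+#%#*++===--------===+*#*-............................
=+*##%%#***+++++++**###*++=............................
=*#*******########*+++++++=:...........................
=+##**++++++==========+++*=............................
:=*###*+++++=========++##+:............................
..-+*#####**+++++**###*+=:.............................
....:=++**********++==-:...........................:::-
........::--------::............................:-=====
...............................................-=======
...............................................-=======
................................................-======
.................................................:-====
.....................................................:-
........................:::::::::......................
...................:-=++***++++++++=-..................
................:=+++***#**+++++****++=-...............
..............:=++++**#####********+*+++=:.............
.............-=+++++**######*******+**++++:............
............-=+**+++****####*******+++++++-............
...........:-=+*++**+++************+
[... 1340 characters left out ...]
*+++**+++++++=.             
          :---=*####**#####******++++++++=.            
          :--=+*+++++++**##******+++++++++-            
          .:-=++++++++++++*****+++++++++++-            
            :-+*++++++++++++++++++++++++++-            
            .-+##*++++++++++++++++++++++++:            
             .-*###*+++++++++++++++++++**+.            
               :+####***++++++++++++****+:             
                 :+*#*****************+-.              
                   .-=+***********++-.                 
                        ..::::::..                     
----
proj tcp, knob top [[297.36394337 324.13879346]
 [295.69028306 312.65038524]
 [295.11274763 337.17661263]]
```

```bash
python3 - <<'E'
from fit import *
s=read_camera("wrist");g=cv2.blur(s["pixels"].mean(2),(3,3))
print("\n".join("".join(" .:-=+*#%@"[9-min(9,int(v/16))] for v in r) for r in g[170:345:4,190:380:2]))
print("tcp, knob top, knob base, cap rim pts",proj(s,[[.5635,-.287,.0271],[.5605,-.2865,.051],[.5605,-.2865,.023],[.5165,-.2865,.023],[.5605,-.2425,.023],[.5605,-.33,.023]]))
E
```

```text
.=#########**********#####%#%##+-:::::::::::::::::::::::::::::::::
                          =*####**++++=============++***########=-:::::::::::::::::::::::::::::
                       :*###*++====================+**********####*-:::::::::::::::::::::::::::
                     :*#*++========================+*************###*-:::::::::::::::::::::::::
                   -**+============================+****************###=:::::::::::::::::::::::
                  =*+==============================+*******************#+::::::::::::::::::::::
                 ++=================================+********************+-::::::::::-:::::::::
               .====================================+**********************-:::::::::--::::::::
              :+====================================+***********************-::::::::::::::::::
             -======================================+************************=:::::::::::::::::
            -======================================+**************************=:::::::::       
           :=====================================+***********************
[... 2607 characters left out ...]
@@@@@@@
@@@@@@@@@%%@%%%@@@@@@@@@@@@@@@@@@@@@@@@@@@%%%%%@@@@@@@@@@@@@@@@@@@@@@@@@@@@@@@@@@@@@@@@@@@@@@@@
@@@@%@%%%%%%%%@@@@@@@@@@@@@@@@@@@@@@@@@@@@@%%%%%@@@@@@@@@@@@@@@@@@@@@@@@@@@@@@@@@@@@@@@@@@@%@@@
@@@%%%%@%%@%%@%%%%@@@@@@@@@@@@@@@@@@@@@@@@%%%%%@@@@@@@@@@@%@@@@@@@@@@@@@@@%@%%@@@@@@@@%@@@@@@%@
@%%%%@%@@%%%%%%%%%@@@@@@@@@@@@@@@@@@@@@@@%@*---=%@@@@@@@@@@@@@@@@@@@@@@@@@%%%%%%%%%%@@@@@%@@@@@
%@%%@@%%%%%%%%##%%@@@@@@@@@@@@@@@@@@@@@@@@@=   .%@@@@@@@@@@@@@@@@@@@@@@@@@@%%%%%%%%%%%@@%@@@@@@
tcp, knob top, knob base, cap rim pts [[279.36842172 247.18439792]
 [279.41639101 262.11181261]
 [279.62215181 239.64594513]
 [270.16513243 168.26458956]
 [352.46894778 231.62785907]
 [208.92702289 247.34255082]]
```

The fingers shut at zero width while the cap stayed put, so I'll raise them and compare where the tips and the knob appear in the side view.

>>> jog_arm --deltas '[0,0,0,0,0,-0.04,0,0,0,0,0,0,-0.03,0,0,0,0,0,0,0,0]'

```text
time: 19.62
position: [0.565, -0.2873, 0.0996]
tool_rot: [0.06, 0.998, -0.001, 0.005]
wrist_force: [-0.8, -0.4, 0.4]
gripper_width: 0.0002
grip_force: 0.0
```

```bash
python3 - <<'E'
from fit import *
o=st()
s=read_camera("side");g=cv2.blur(s["pixels"].mean(2),(3,3))
print("\n".join("%d "%(230+3*i)+"".join(" .:-=+*#%@"[9-min(9,int(v/21))] for v in r) for i,r in enumerate(g[230:360:3,250:340:1])))
print("proj tcp, knob top",proj(s,[o["position"],[.5605,-.2865,.051],[.5605,-.2865,.0],[.5605,-.2995,.023]]))
w=read_camera("wrist");g=cv2.blur(w["pixels"].mean(2),(3,3))
print("\n".join("".join(" .:-=+*#%@"[9-min(9,int(v/16))] for v in r) for r in g[140:290:4,210:350:2]))
print("knob top/base",proj(w,[[.5605,-.2865,.051],[.5605,-.2865,.023]]))
E
```

```text
t 19.62 p [ 0.565  -0.2873  0.0996] F [-0.8 -0.4  0.4] w 0.0002 g 0.0
[[-0.993, 0.12, 0.01], [0.12, 0.993, -0.003], [-0.011, -0.002, -1.0]] q [ 0.82  0.81 -0.69  1.66  0.63  0.89  1.34]
230 =========================+++++**+===+#%@@@@@@@@@@@@@%%#++++++*###+:.                      
233 ++++=====================++++++=---=+*%%@@%%@@@@@@@@%%#*+++=++*#*=:                       
236 **++++++======++++++++=====--------=+*#%%@%@@@@@@@@@@%#*+++++++**=:.                      
239 *****++++++==-------------------======+*#%%%%@@%%%%%%%%#*+++=++++=-:.                     
242 *********+++===---------------======--:-+#%%%@@%%####%%##*+++++**#**+=:.                  
245 +++******++++======---------====---::::-+#%%%%%%%%%%%%###*++++++**###*=:.                 
248 +++++++++++++=======----------:::.....:=*#%%@%@@@@%%%%%%##******##%%#*=:.                 
251 +++++++++++++=-----:::::::.......:::--=+*#%%@@@@@@@@@%%%%%%##%%%%%%#+-:.                  
254 *+++++++++++++=--:::::::::::::---===++*###%%@@@@@@@@@@@@%%%%%%@@%#*=:.                    
257 ##****++++++++++==---==========++**###**+**##%%@@@@@@@@
[... 5472 characters left out ...]
                  +****%@@#****:                           
                            .****#%@@#****-                           
                       -**********%@@#*********+                      
                     :%@@@@@#****#%@@#*****%@@@@@+                    
                     *@@@@@%#****#@@@#*****%@@@@@%:                   
                    .%@@@@@%#****#@@@%*****#@@@@@@=                   
                    =@@@@%@%*****#@@@%*****#@@@@@@*                   
                    *@@@@@@%*****#@@@%*****#%@@@@@%:                  
                   :%@@@@@@#*****#@@@%******%@@@@@@+                  
knob top/base [[280.19519747 214.89431612]
 [280.29450237 203.14319094]]
```

In the side view the tips appear about 25 mm above the reported TCP (row 275 against 287), so at z=0.027 they shut just above the knob. I'll open, go deeper and grip again.

>>> jog_arm --deltas '[0,0.01,0,0.0045,0,0,0.7,0,0,0,0,0,0,0.7,0,0,0,0,0,0,0.7,0,0,0,0,0,0.04,0.7,0,0,0,0,0,0.035,0.7,0,0,0,0,0,0.015,0.7,0,0,0,0,0,0,0.7]'

```text
time: 20.6
position: [0.5578, -0.286, 0.0063]
tool_rot: [0.06, 0.998, 0.0, -0.003]
wrist_force: [-0.2, -0.1, 0.4]
gripper_width: 0.0595
grip_force: 0.0
```

>>> jog_arm --deltas '[0,0,0,-0.0015,0,0,0.7,0,0,0,0,0,0,0,0,0,0,0,0,0,0,0,0,0,0,0,0,0,0,0,0,0,0,0,0,0,0,0,0,0,0,0]'

```text
time: 21.35
position: [0.5603, -0.287, 0.0085]
tool_rot: [0.06, 0.998, -0.001, -0.001]
wrist_force: [-0.7, 0.5, 4.9]
gripper_width: 0.0227
grip_force: 88.0
```

>>> jog_arm --deltas '[0,0,0,0,0,-0.04,0,0,0,0,0,0,-0.05,0,0,0,0,0,0,-0.035,0,0,0,0,0.0023,0.02,0,0,0,0,0,0.0023,0.035,0,0,0,0,0,0.0024,0.045,0,0,0,0,0,0.0024,0.04,0,0,0,0,0,0.0023,0.025,0,0,0,0,0,0.0023,0.0147,0,0,0,0,0,0,0,0,0,0,0,0,0,0,0,0]'

```text
time: 22.72
position: [0.5675, -0.1081, 0.1316]
tool_rot: [0.061, 0.998, -0.001, -0.002]
wrist_force: [0.7, -0.7, -1.3]
gripper_width: 0.0225
grip_force: 88.9
```

```bash
python3 - <<'E'
from fit import *
o=st()
w=read_camera("wrist");s=read_camera("side");p=o["position"];zb=p[2]-.0075
for n,c in(("wrist",w),("side",s)):
    print(n,"cap rim",fit(c,p[0],p[1],[(zb+.022,.044,1)]),"cap bottom",fit(c,p[0],p[1],[(zb+.002,.044,0)]),"jar body",fit(c,.568,-.107,[(.064,.045,0)]),"jar base",fit(c,.568,-.107,[(.002,.045,0)]))
E
```

```text
t 22.73 p [ 0.5675 -0.1081  0.1316] F [ 0.7 -0.7 -1.3] w 0.0225 g 88.9
[[-0.993, 0.121, -0.005], [0.121, 0.993, -0.001], [0.005, -0.001, -1.0]] q [ 0.57  0.71 -0.7   1.78  0.58  0.88  1.05]
wrist cap rim (array([ 0.5671, -0.1074]), np.float64(60.7)) cap bottom (array([ 0.5681, -0.1073]), np.float64(43.6)) jar body (array([ 0.5618, -0.1045]), np.float64(37.9)) jar base (array([ 0.5678, -0.1072]), np.float64(45.1))
side cap rim (array([ 0.5678, -0.1123]), np.float64(13.1)) cap bottom (array([ 0.5685, -0.1112]), np.float64(19.4)) jar body (array([ 0.5679, -0.1097]), np.float64(15.4)) jar base (array([ 0.5683, -0.1088]), np.float64(23.1))
```

The cap and jar are aligned to about 1 mm, so I'll lower onto the catches.

>>> jog_arm --deltas '[0,0.004,0,0,0,0.015,0,0,0,0,0,0,0.015,0,0,0,0,0,0,0.005,0,0,0,0,0,0,0.003,0,0,0,0,0,0,0,0]'

```text
time: 23.45
position: [0.5677, -0.1064, 0.094]
tool_rot: [0.06, 0.998, 0.0, -0.004]
wrist_force: [-0.4, -1.0, -0.9]
gripper_width: 0.0223
grip_force: 88.9
```

>>> jog_arm --deltas '[0,0,0,0,0,0.003,0,0,0,0,0,0,0.002,0,0,0,0,0,0,0,0]'

```text
time: 23.82
position: [0.5683, -0.1071, 0.0901]
tool_rot: [0.06, 0.998, -0.001, -0.003]
wrist_force: [-0.5, -1.3, 6.0]
gripper_width: 0.0225
grip_force: 89.7
```

>>> jog_arm --deltas '[0,0,0,0,0,0.002,0,0,0,0,0,0,0.002,0,0,0,0,0,0,0,0]'

```text
time: 24.2
position: [0.5679, -0.1067, 0.0854]
tool_rot: [0.06, 0.998, -0.0, -0.004]
wrist_force: [0.2, 0.1, 1.3]
gripper_width: 0.0227
grip_force: 89.2
```

>>> jog_arm --deltas '[0,0,0,0,0,0.002,0,0,0,0,0,0,0.002,0,0,0,0,0,0,0,0]'

```text
time: 24.58
position: [0.5671, -0.1068, 0.0803]
tool_rot: [0.06, 0.998, -0.0, -0.005]
wrist_force: [0.7, -2.0, -2.5]
gripper_width: 0.0226
grip_force: 88.8
```

The force peaked and then dropped, which is the click. I'll press on down to the rim.

>>> jog_arm --deltas '[0,0.004,0,0,0,0.002,0,0,0,0,0,0,0.0015,0,0,0,0,0,0,0,0]'

```text
time: 24.95
position: [0.5671, -0.1066, 0.0792]
tool_rot: [0.06, 0.998, -0.001, -0.006]
wrist_force: [-3.7, -1.5, 14.7]
gripper_width: 0.0226
grip_force: 90.7
```

>>> jog_arm --deltas '[0,0,0,0,0,0.002,0,0,0,0,0,0,0,0,0,0,0,0,0,0,0]'

```text
time: 25.32
position: [0.5672, -0.1066, 0.0791]
tool_rot: [0.06, 0.998, -0.001, -0.006]
wrist_force: [-8.0, -2.7, 27.8]
gripper_width: 0.0226
grip_force: 92.4
```

>>> jog_arm --deltas '[0,0,0,0,0,-0.0008,0,0,0,0,0,0,0,0,0,0,0,0,0,0,0,0,0,0,0,0,0,0,0,0,0,0,0,0,0,0,0,0,0,0,0,0,0,0,0,0,0,0,0]'

```text
time: 26.2
position: [0.5672, -0.1066, 0.0791]
tool_rot: [0.06, 0.998, -0.001, -0.006]
wrist_force: [-7.4, -2.3, 22.5]
gripper_width: 0.0225
grip_force: 91.6
```

```bash
python3 - <<'E'
from fit import *
o=st()
s=read_camera("side")
print("cap rim",fit(s,.568,-.107,[(.071+.022,.044,1)]),"cap bottom",fit(s,.568,-.107,[(.071,.044,0)]))
print("if 13 high",fit(s,.568,-.107,[(.084+.022,.044,1)]))
o=get_obs();print(o["time"],o["wrist_force"])
E
```

```text
t 26.2 p [ 0.5672 -0.1066  0.0791] F [-7.4 -2.3 22.5] w 0.0225 g 91.6
[[-0.993, 0.12, -0.012], [0.12, 0.993, -0.001], [0.012, -0.003, -1.0]] q [ 0.54  0.78 -0.65  1.81  0.65  0.79  0.99]
cap rim (array([ 0.5676, -0.1116]), np.float64(17.0)) cap bottom (array([ 0.5686, -0.1078]), np.float64(19.6))
if 13 high (array([ 0.562 , -0.1315]), np.float64(18.6))
26.25 [-6.71798009 -1.88842619 22.94184641]
```

The cap is home and held down with about 22 N, so I'll hand the job in.

```bash
python3 -c "
from cell import *
print(job_done())"
```

```text
the job is handed in; nothing more can be done
None
```

I handed the job in at about 26 s, with no verdict shown: the scoop is back on the bench and the large cap is clicked home, still pressed down with about 22 N. I never saw the two tipped balls inside the jar; I inferred they are there because they left the scoop over its mouth and showed up nowhere else in the camera images.

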